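Set up the stirring station behind its splash guard

TASK

The tall bottle and the squat one stand on each other's docks in the splash guard: swap them, so that each stands upright and centred on the dock where the other stood. Also take every stirring rod out of the drain rack and drop it foot down into a slot of the holder between the docks. When all that is done, push the guard's gate shut until its catch snaps in, and leave everything else on the bench where it is.

Things in the scene. Friction and masses are not known exactly. Their poses are not given: they have to be found in the camera images.
- guard: Splash guard fixed to the bench: open-topped pen 190 mm deep (x) by 372 mm wide (y), walls 85 mm tall, floor 8 mm thick. Origin: centre of its underside; its front (-x) faces the robot: a fixed clear pane on the left half (+y), a swinging white gate on the right half (-y). Inside, two flat round docks with the rod holder between them, all reached from above.
- dock_left (a point): Centre of the left dock (+y side), a flush black disc of 96 mm with a bright rim on the guard's floor, nothing to seat in; at floor height (8 mm above the bench), 15 mm behind and 102 mm left of the guard's centre. Axes as the guard's.
- dock_right (a point): Centre of the right dock (-y side), same as the left one, 102 mm right of the guard's centre.
- holder (a point): Centre of the floor of the rod holder, a narrow open-topped steel rack fixed in the guard midway between the docks: a row of four slots along the guard's x, each 28 mm (x) by 24 mm (y) inside, slot centres at x = -46.5, -15.5, +15.5, +46.5 mm from this point. The rim is 100 mm above this point, walls 3 mm. Axes as the guard's.
- gate (a joint): Opening angle of the gate (rad) about its upright hinge: 0 fully shut, starts 0.6 to 1.2, at most 1.5. Open, its free edge swings out towards the robot. Light friction: it stays where it is left. A sprung catch at the free edge resists with about 4 N at that edge from 0.07 to 0.035 rad, then snaps in and holds the gate shut against its stop.
- gate_hinge (a point): Foot of the gate's hinge axis, 12 mm above the bench, 91 mm in front of and 180 mm to the right of the guard's centre. Axes turn with the gate: y along the gate from hinge to free edge, -x out of its outer face. The gate is a plain white panel 8 mm thick (outer face 4 mm in front of the hinge axis), 165 mm long, its top 85 mm above the bench.
- gate_edge (a point): Top outer corner of the gate's free edge, 165 mm from the hinge, 85 mm above the bench. A thin finger strip 20 mm from this edge is look only.
- tall_bottle: Tall glass bottle with a purple screw cap, 62 mm wide, 175 mm tall in all, neck 32 mm, cap 40 mm wide over the top 28 mm. It stands in a heavy black rubber foot, 90 mm across and 14 mm high; about 0.45 kg, most of it in the foot. Origin: centre of its underside, z up. Starts on one of the docks.
- squat_jar: Squat glass bottle with a wide purple screw cap, 68 mm wide, 130 mm tall in all, neck 52 mm, cap 56 mm wide over the top 28 mm. It stands in the same kind of foot, 90 mm across and 14 mm high; about 0.45 kg. Origin: centre of its underside, z up. Starts on the other dock.
- mat: Black rubber mat lying fixed on the bench, 120 x 120 mm, 3 mm thick, empty: a spare place to set a bottle down. Origin: centre of its underside. It lies to the left or the right of the guard.
- drain: White drain rack fixed to the bench on the other side of the guard from the mat, 156 mm long (its x), 60 mm wide, 60 mm tall, with a row of four square holes 15 mm wide and 54 mm deep, pitch 34 mm along its x. Origin: centre of its underside. The rods start here.
- rod0: Stirring rod standing in the drain rack: plain off-white plastic, 180 mm long, shaft 12 mm across, with a thicker grip 18 mm across over the top 50 mm; 0.05 kg. Origin: centre of its foot, z along the rod to its grip. Two to four rods are present; absent ones read None from the start.
- rod1: Stirring rod standing in the drain rack: plain off-white plastic, 180 mm long, shaft 12 mm across, with a thicker grip 18 mm across over the top 50 mm; 0.05 kg. Origin: centre of its foot, z along the rod to its grip. Two to four rods are present; absent ones read None from the start.
- rod2: Stirring rod standing in the drain rack: plain off-white plastic, 180 mm long, shaft 12 mm across, with a thicker grip 18 mm across over the top 50 mm; 0.05 kg. Origin: centre of its foot, z along the rod to its grip. Two to four rods are present; absent ones read None from the start.
- rod3: Stirring rod standing in the drain rack: plain off-white plastic, 180 mm long, shaft 12 mm across, with a thicker grip 18 mm across over the top 50 mm; 0.05 kg. Origin: centre of its foot, z along the rod to its grip. Two to four rods are present; absent ones read None from the start.
- beaker: Bystander, to be left where it is: empty glass beaker, 72 mm wide, 90 mm tall. Origin: centre of its underside.
- wash_bottle: Bystander, to be left where it is: white squeeze bottle, 68 mm wide, 180 mm tall, narrow neck. Origin: centre of its underside.
- petri: Bystander, to be left where it is: closed clear dish, 94 mm wide, 26 mm tall, lying in front of the guard. Origin: centre of its underside.
- small_jar: Bystander, to be left where it is: amber jar with a purple cap, 52 mm wide, 70 mm tall. Origin: centre of its underside.
- tip_box: Bystander, to be left where it is: grey plastic box 80 x 110 x 55 mm. Origin: centre of its underside.
- flask: Bystander, to be left where it is: conical glass flask, 76 mm wide, 110 mm tall. Origin: centre of its underside.
Not all that is in view belongs to the job. Leave any blue or purple look-alike of the rod3 alone.

How it is judged (in metres and radians):
On the way, in this order (a step that is already met when the one before it is completed fails the run):
1. each bottle stands upright about where the other stood (within 60 mm of that dock's centre) and every rod stands in the holder (((horizontal distance between tall_bottle and dock_left below 0.06 m and z of tall_bottle in the frame of dock_left below 0.008 m and angle between each of tall_bottle, squat_jar's own z axis and vertical below 0.12 rad and horizontal distance between squat_jar and dock_right below 0.06 m and z of squat_jar in the frame of dock_right below 0.008 m and distance of each of tall_bottle, squat_jar from where it was at the start of the episode above 0.1 m) or (horizontal distance between tall_bottle and dock_right below 0.06 m and z of tall_bottle in the frame of dock_right below 0.008 m and angle between each of tall_bottle, squat_jar's own z axis and vertical below 0.12 rad and horizontal distance between squat_jar and dock_left below 0.06 m and z of squat_jar in the frame of dock_left below 0.008 m and distance of each of tall_bottle, squat_jar from where it was at the start of the episode above 0.1 m)) and x of rod0 in the frame of holder between -0.062 and 0.062 m and y of rod0 in the frame of holder between -0.013 and 0.013 m and z of each of rod0, rod1, rod2, rod3 in the frame of holder below 0.01 m and angle between each of rod0, rod1, rod2, rod3's own z axis and vertical below 0.3 rad and x of rod1 in the frame of holder between -0.062 and 0.062 m and y of rod1 in the frame of holder between -0.013 and 0.013 m and x of rod2 in the frame of holder between -0.062 and 0.062 m and y of rod2 in the frame of holder between -0.013 and 0.013 m and x of rod3 in the frame of holder between -0.062 and 0.062 m and y of rod3 in the frame of holder between -0.013 and 0.013 m), for 0.2 s.
2. then the gate is pushed shut onto its catch (value of joint gate below 0.015 rad), for 0.2 s.
At the end, for the whole second after the job is handed in: Tall bottle and squat bottle have changed docks, each upright within 0.12 rad, on the floor and within 15 mm of its dock's centre; every present rod stands foot down in the holder, its foot within 10 mm of the holder's floor; the gate is on its catch (below 0.015 rad); all at rest (((horizontal distance between tall_bottle and dock_left below 0.015 m and z of tall_bottle in the frame of dock_left below 0.008 m and angle between each of tall_bottle, squat_jar's own z axis and vertical below 0.12 rad and horizontal distance between squat_jar and dock_right below 0.015 m and z of squat_jar in the frame of dock_right below 0.008 m and distance of each of tall_bottle, squat_jar from where it was at the start of the episode above 0.1 m) or (horizontal distance between tall_bottle and dock_right below 0.015 m and z of tall_bottle in the frame of dock_right below 0.008 m and angle between each of tall_bottle, squat_jar's own z axis and vertical below 0.12 rad and horizontal distance between squat_jar and dock_left below 0.015 m and z of squat_jar in the frame of dock_left below 0.008 m and distance of each of tall_bottle, squat_jar from where it was at the start of the episode above 0.1 m)) and x of rod0 in the frame of holder between -0.062 and 0.062 m and y of rod0 in the frame of holder between -0.013 and 0.013 m and z of each of rod0, rod1, rod2, rod3 in the frame of holder below 0.01 m and angle between each of rod0, rod1, rod2, rod3's own z axis and vertical below 0.3 rad and x of rod1 in the frame of holder between -0.062 and 0.062 m and y of rod1 in the frame of holder between -0.013 and 0.013 m and x of rod2 in the frame of holder between -0.062 and 0.062 m and y of rod2 in the frame of holder between -0.013 and 0.013 m and x of rod3 in the frame of holder between -0.062 and 0.062 m and y of rod3 in the frame of holder between -0.013 and 0.013 m and value of joint gate below 0.015 rad and linear speed of each of tall_bottle, squat_jar, rod0, rod1, rod2, rod3 below 0.03 m/s); the robot touches nothing.
It fails at once if a bystander is knocked over or shifted by more than 30 mm (distance of any of beaker, wash_bottle, petri, small_jar, tip_box, flask from where it was at the start of the episode above 0.03 m or angle between any of beaker, wash_bottle, petri, small_jar, tip_box, flask's own z axis and vertical above 0.5 rad).
Of rod0, rod1, rod2, rod3 only 2 to 4 are there at a start; the rules pass over those that are not, and their reading is None.
At some moment in a run one of tall_bottle, squat_jar may be knocked a few centimetres aside while the robot is not near it.
It also fails if it takes over 210 s, if anything falls off the work surface, if the arm or the gripper's body presses on something with over 40 N, if the wrist force passes 120 N, or if a joint passes its speed limit or range.

ROBOT

A 6-joint arm with a two-finger parallel gripper is mounted at the origin on the work surface. World frame = base frame: x ahead of the robot, y to its left, z up, the work surface at z = 0. Lengths are in m, angles in degrees, forces in N, time in s.
With the tool pointing down it reaches from about 0.35 to 0.875 m from the base axis. Payload 4.2 kg.
Tool frame: the origin (TCP) lies at the very end of the fingers, on their centre line; the grasp point (between the pads) lies 19 mm behind it (r.hold_point_z is the distance from the TCP to the grasp point, in m); z points along the fingers, y is the direction in which the jaws open and shut (so a half turn about z gives the same grasp; the last joint's range is limited). The gripper opens to 87 mm and grips with 3 to 60 N. Pads are 19 mm wide; open, the fingers measure 117 mm over their backs; the gripper's body (75 mm by 190 mm) begins 51 mm behind the grasp point.
Start: joints at [14.817, 22.042, 0.453, 0, -68.411, -14.817], TCP at [0.625, 0, 0.223] pointing down, gripper open.
Joint ranges: [-179.83, 179.83], [-69.29, 118.12], [-61.27, 80.66], [-181.25, 117.63], [-171.15, -9.14], [-177.46, 177.46]. Speed limits (degrees/s): [159.86, 159.86, 180, 180, 180, 180].

INTERFACE

Orientations are given as a 3x3 rotation matrix whose columns are the frame's x, y, z axes.
In Python, from station import r, cams, ticket gives the robot as it stands.
- The arm moves only by the tool drive_tool, never from a script. Its argument "deltas" is a list of rows, each an object of numbers: "dx", "dy", "dz": the shift along the tool's x, y, z in m; "wx", "wy", "wz": the turn, a rotation vector about the tool's x, y, z in degrees. A call has 1 to 20 rows; each row is the pose to reach, as a shift and turn from the pose commanded when the call began, along the tool's axes at that moment; what a row does not reach only later rows make up. A row lasts 1/10 s, in which the tool goes at most 50 mm and 8.59 degrees, less where a joint would pass 70% of its speed; a pose out of reach is approached as far as the arm can. A call with a gripper value outside its range is refused whole. "gripper" is the opening, from 0 (shut) to 1 (fully open), set as the call begins (left out, the last holds). The fingers move at their own pace and stop on an object; the grip force is fixed at half the most. Time passes only in rows, so rows that repeat a pose let the fingers close. It gives the time, the measured TCP pose, the force and the opening at its end, in the units of the state.
- r.sense(): the state, without advancing time (a new reading comes with each control period).
- cams.capture(name): name is "scene" or "side" or "wrist"; returns the picture (400x640x3 uint8, red, green, blue); there is no depth.
- cams.camera_model(name): a dict with "intrinsics" (3x3 intrinsics, pixels), "distortion" ([k1, k2, p1, p2, k3] as OpenCV has them; the pictures are not rectified), "extrinsics" (4x4, takes a point from world to camera coordinates); the wrist camera has in their place "T_tool_cam" (4x4, takes a point from camera to tool coordinates, whose origin is the TCP and whose axes are the flange's). Camera axes: x right, y down, z forward; pixel columns grow to the right and rows downward; lengths in m; the calibration is good to about 2 mm. A picture is of the moment at which its call begins: read the wrist's pose just before it. camera_model takes no time and is no camera call.
- ticket.finish_job(): hands the job in, once; it reports no verdict.
The state is a dict: "time_s": time; "joints": joint angles; "joint_velocities": joint speeds; "effort": joint torques, N m; "tcp_pos": TCP position; "ee_rot": TCP orientation; "wrist_force": force on the tool from outside, world axes, zero at the start; "moment": the same for the moment, N m; "gripper_width": opening from 0.0 (shut) to 1.0 (fully open).
Only numpy, scipy, OpenCV 4.12 (cv2) and the standard library are available. Lean on these libraries where they do the work, as an engineer would, in place of code of your own. Each camera call takes 0.05 s, during which the arm holds its last target.

## Working session

There is one attempt and no reset: what is moved stays moved. The work goes in short steps, Python scripts to look and compute and a tool call to move; the robot and the scene stay as the last step left them, time stands still between calls to the robot, and variables do not carry over. Pictures are saved under pics/ and viewed, and the job is handed in when it is done.

Besides the shell and the picture viewer there is one more tool, called in YAML: its name, and indented under it one key for each argument. drive_tool: Moves the arm, as the interface text tells. Its arguments: {"type":"object","properties":{"deltas":{"type":"array","items":{"type":"object","properties":{"dx":{"type":"number"},"dy":{"type":"number"},"dz":{"type":"number"},"wx":{"type":"number"},"wy":{"type":"number"},"wz":{"type":"number"}}}},"gripper":{"type":"number"}},"required":["deltas"]}

```bash
mkdir -p pics; ls; python3 - <<'E'
from station import r,cams,ticket
import cv2
s=r.sense();print(s['time_s'],s['tcp_pos'],s['ee_rot'],r.hold_point_z)
for n in ['scene','side','wrist']:
    cv2.imwrite(f'pics/{n}0.png',cams.capture(n)[:,:,::-1]); print(n,cams.camera_model(n))
E
```

```text
pics
0.0 [6.24397181e-01 1.83323654e-05 2.21477280e-01] [[-1.90347372e-04 -9.99997680e-01 -2.14574407e-03]
 [-9.99999979e-01  1.90511449e-04 -7.62622294e-05]
 [ 7.66708413e-05  2.14572951e-03 -9.99997695e-01]] 0.0187
scene {'intrinsics': array([[394.26718463,   0.        , 318.77259434],
       [  0.        , 394.26718463, 198.04400006],
       [  0.        ,   0.        ,   1.        ]]), 'distortion': array([-0.0817046,  0.       ,  0.       ,  0.       ,  0.       ]), 'extrinsics': array([[ 0.29453124,  0.95545416, -0.01893915, -0.16780096],
       [ 0.66584084, -0.21938949, -0.71310885, -0.2918301 ],
       [-0.68549786,  0.19742238, -0.70079746,  1.45088475],
       [ 0.        ,  0.        ,  0.        ,  1.        ]])}
side {'intrinsics': array([[412.38726382,   0.        , 321.74496076],
       [  0.        , 412.38726382, 197.65873782],
       [  0.        ,   0.        ,   1.        ]]), 'distortion': array([0.01529438, 0.        , 0.        , 0.        , 0.        ]), 'extrinsics': array([[ 0.71990346, -0.69382004, -0.01878196, -0.3408072 ],
       [-0.48412655, -0.48256819, -0.72989686,  0.32632446],
       [ 0.4973535 ,  0.53454812, -0.68329921,  0.87390462],
       [ 0.        ,  0.        ,  0.        ,  1.        ]])}
wrist {'intrinsics': array([[358.30666806,   0.        , 322.70742127],
       [  0.        , 358.30666806, 197.291651  ],
       [  0.        ,   0.        ,   1.        ]]), 'distortion': array([-0.05188896,  0.        ,  0.        ,  0.        ,  0.        ]), 'T_tool_cam': array([[-6.07470508e-04, -9.62569866e-01, -2.71032995e-01,
         7.44129886e-02],
       [ 9.99999797e-01, -6.37163635e-04,  2.15624282e-05,
         4.47384713e-04],
       [-1.93447712e-04, -2.71032927e-01,  9.62570057e-01,
        -1.62191535e-01],
       [ 0.00000000e+00,  0.00000000e+00,  0.00000000e+00,
         1.00000000e+00]])}
```

View pics/scene0.png

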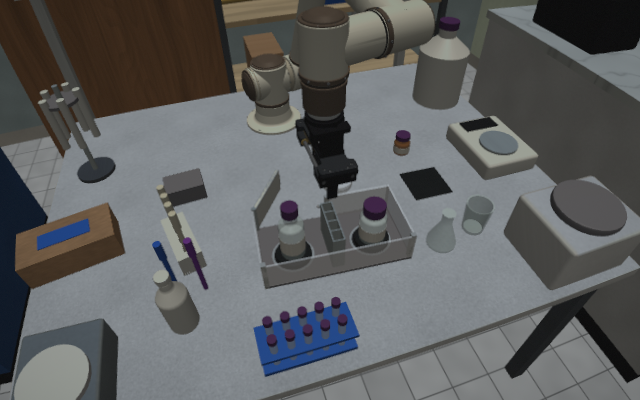

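View pics/side0.png

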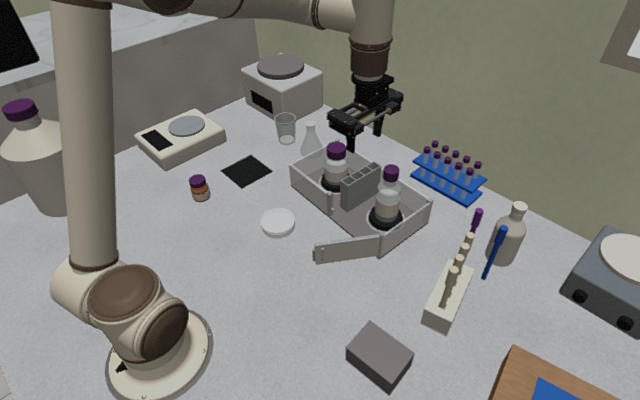

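View pics/wrist0.png

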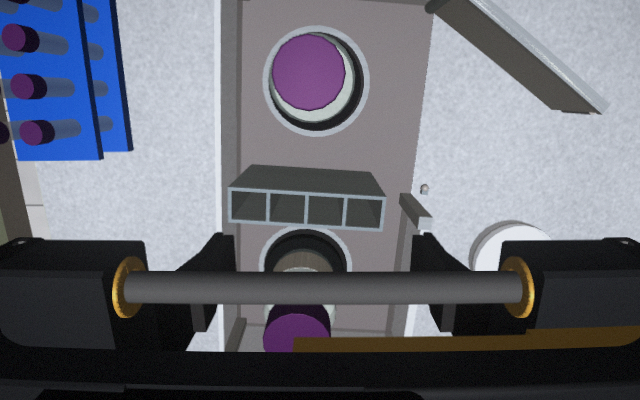

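```bash
cat > h.py <<'E'
import numpy as np, cv2
from station import r,cams,ticket
def snap(n,fn,crop=None,k=1):
    s=r.sense(); im=cams.capture(n); 
    np.savez('pics/'+fn+'.npz',im=im,p=s['tcp_pos'],R=s['ee_rot'],n=n)
    save(fn,crop,k); return s
def save(fn,crop=None,k=1,out=None):
    im=np.load('pics/'+fn+'.npz')['im'][:,:,::-1]
    if crop: x0,y0,x1,y1=crop; im=im[y0:y1,x0:x1]
    if k!=1: im=cv2.resize(im,None,fx=k,fy=k,interpolation=cv2.INTER_CUBIC)
    cv2.imwrite('pics/'+(out or fn)+'.png',im)
def cam(fn):
    d=np.load('pics/'+fn+'.npz'); n=str(d['n']); m=cams.camera_model(n)
    if n=='wrist':
        T=np.eye(4);T[:3,:3]=d['R'];T[:3,3]=d['p']; E=np.linalg.inv(T@m['T_tool_cam'])
    else: E=m['extrinsics']
    return m['intrinsics'],m['distortion'],E
def ray(fn,px):
    K,D,E=cam(fn); q=cv2.undistortPoints(np.array([[px]],float),K,D)[0,0]
    R=E[:3,:3]; return -R.T@E[:3,3], R.T@np.array([q[0],q[1],1])
def onz(fn,px,z):
    c,d=ray(fn,px); return c+d*(z-c[2])/d[2]
def tri(*ob):
    A=np.zeros((3,3));b=np.zeros(3);rs=[ray(*o) for o in ob]
    for c,d in rs:
        d=d/np.linalg.norm(d);P=np.eye(3)-np.outer(d,d);A+=P;b+=P@c
    x=np.linalg.solve(A,b); return x,[float(np.linalg.norm(np.cross(x-c,d/np.linalg.norm(d)))) for c,d in rs]
def proj(fn,X):
    K,D,E=cam(fn); X=np.atleast_2d(np.array(X,float)); rv=cv2.Rodrigues(E[:3,:3])[0]
    return cv2.projectPoints(X,rv,E[:3,3],K,D)[0][:,0]
E
python3 - <<'E'
from h import *
for n in ['scene','side','wrist']:
    snap(n,n+'1')
save('side1',(410,190,540,340),5,'c1')
save('scene1',(140,170,240,330),4,'c2')
save('scene1',(230,170,430,290),4,'c3')
E
```

```text
(no output)
```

View pics/c1.png

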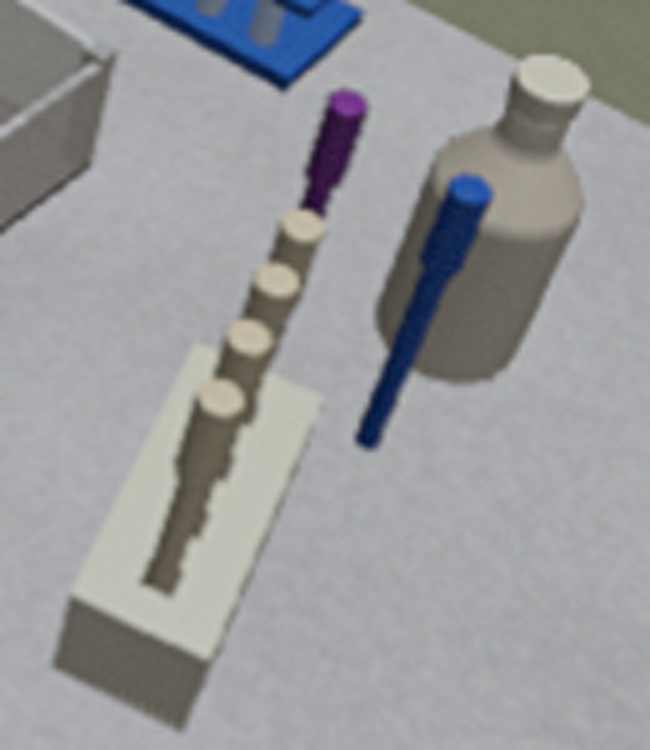

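View pics/c2.png

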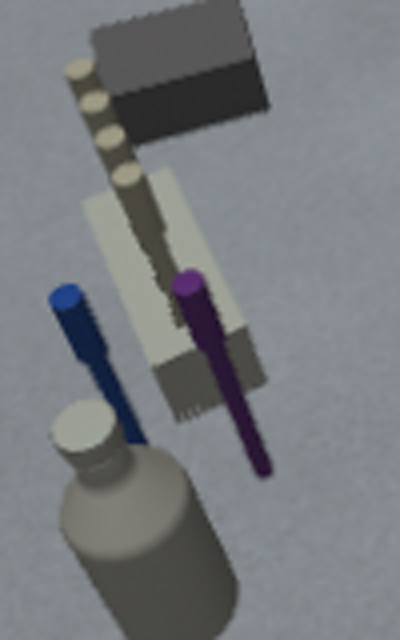

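View pics/c3.png

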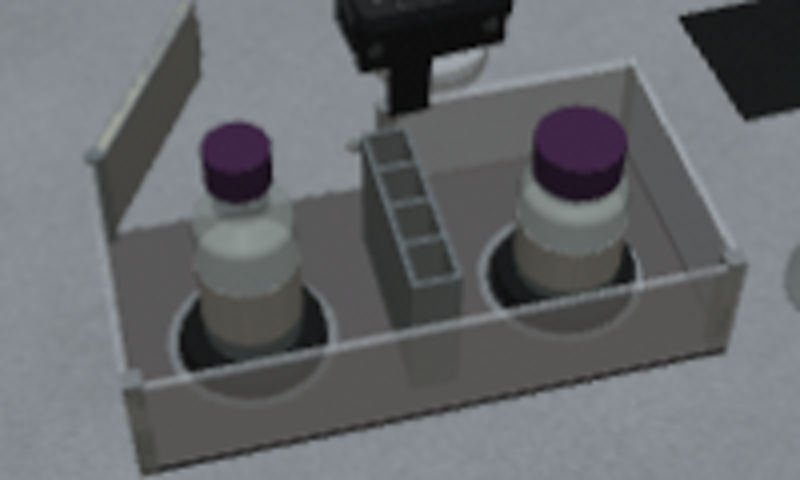

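```bash
python3 - <<'E'
from h import *
save('side1',(280,130,440,270),5,'c4')
A=[(454,269.6),(459.8,257.6),(465.4,246),(470.2,235.2)];B=[(160,187.2),(163.7,195.2),(167.2,204),(171.7,213.7)]
for a,b in zip(A,B): print(tri(('side1',a),('scene1',b)))
# purple blue
print('pur',tri(('side1',(479.4,210.6)),('scene1',(187,240.5))))
print('blue',tri(('side1',(503.6,228)),('scene1',(156.7,244.5))))
print('wash',tri(('side1',(410+110,206)),('scene1',(161.5,275.5))))
print('tall',tri(('side1',(391,171)),('scene1',(289,206.3))))
print('squat',tri(('side1',(336,149)),('scene1',(375.2,204))))
print('mat',[onz('scene1',p,.003) for p in [(401,184),(434,168),(451,184),(417,198)]])
print('gate edge top',tri(('scene1',(279,173)),('side1',(314,250))))
E
```

```text
(array([ 0.47712361, -0.36398127,  0.1834418 ]), [0.0015370458046485508, 0.0015370458046486688])
(array([ 0.50947522, -0.35582515,  0.18417507]), [0.0016874422686659822, 0.001687442268665879])
(array([ 0.54256153, -0.34806277,  0.18479128]), [0.0012503743442072305, 0.001250374344207173])
(array([ 0.57585323, -0.33917817,  0.18370131]), [0.0009845679471981374, 0.0009845679471982567])
pur (array([ 0.65931028, -0.31244118,  0.17776467]), [0.0011247460418490102, 0.0011247460418491095])
blue (array([ 0.6497137 , -0.3751867 ,  0.17668258]), [0.0010662133329905322, 0.0010662133329904918])
wash (array([ 0.73428077, -0.36743896,  0.17824584]), [0.0016752301182524527, 0.0016752301182524421])
tall (array([ 0.63022743, -0.08623438,  0.17807343]), [0.0021575343181809547, 0.002157534318180959])
squat (array([0.64415608, 0.11849221, 0.13288801]), [0.0029432894162079123, 0.002943289416207943])
mat [array([0.47317483, 0.28865433, 0.003     ]), array([0.4379547 , 0.42025591, 0.003     ]), array([0.52041547, 0.43250001, 0.003     ]), array([0.54234683, 0.30664574, 0.003     ])]
gate edge top (array([ 0.38405574, -0.06369011,  0.06627287]), [0.0036773641270884745, 0.0036773641270883926])
```

View pics/c4.png

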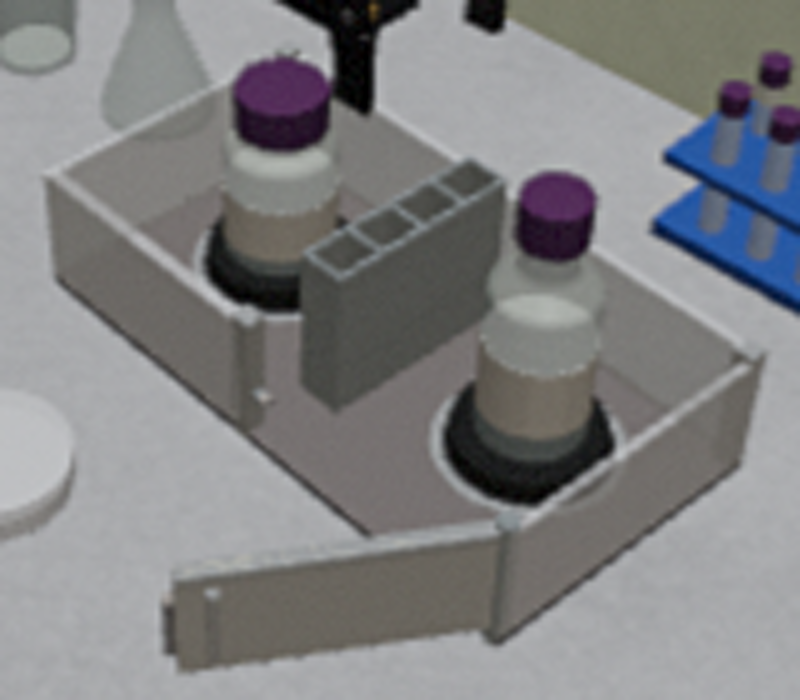

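```bash
python3 - <<'E'
from h import *
save('wrist1',(210,150,450,250),3.3,'c5')
save('wrist1',(210,0,450,150),3.3,'c6')
save('scene1',(390,120,510,260),5,'c7')
E
```

```text
(no output)
```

View pics/c5.png

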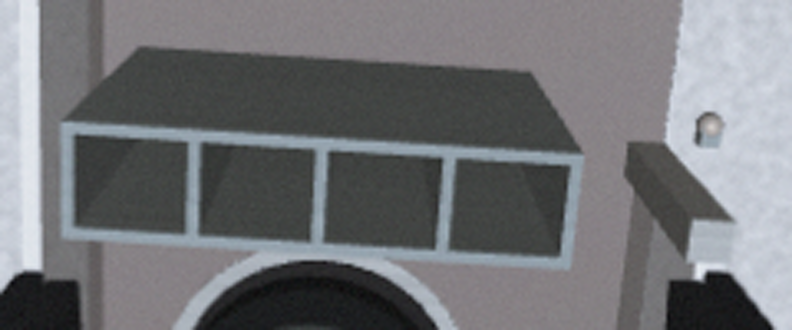

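View pics/c6.png

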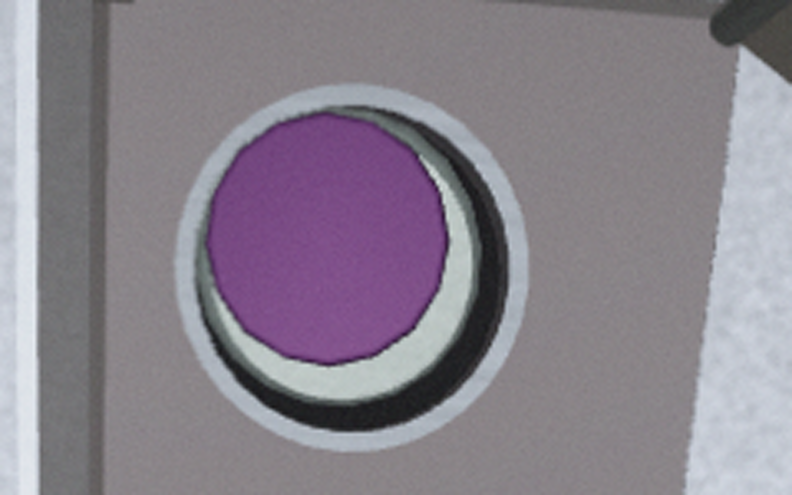

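View pics/c7.png

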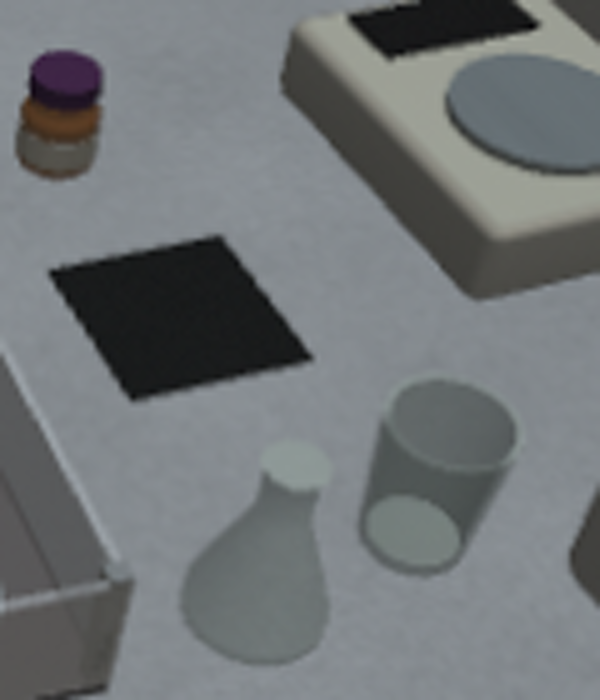

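```bash
cat > fit.py <<'E'
from h import *
from scipy.optimize import least_squares
H=lambda sx,sy:[.015+sx*.0635,sy*.015,.108]
obs=[('wrist1',(229.1,187.3),H(1,-1)),('wrist1',(386.4,196.4),H(-1,-1)),('wrist1',(382.7,231.2),H(-1,1)),('wrist1',(229.4,222.1),H(1,1)),('wrist1',(316.5,81.1),[.015,-.102,.008]),
('scene1',(320.2,203.5),H(-1,-1)),('scene1',(331.5,202),H(-1,1)),('scene1',(345,239.2),H(1,1)),('scene1',(333.2,242),H(1,-1)),
('side1',(340.2,181.4),H(-1,1)),('side1',(348,186),H(-1,-1)),('side1',(381.2,166),H(1,-1)),('side1',(373.4,161.6),H(1,1)),
('scene1',(264.8,266.3),[.095,-.186,.085]),('scene1',(415,235.5),[.095,.186,.085]),('scene1',(388,186.3),[-.095,.186,.085])]
def W(p,X):
    c,s=np.cos(p[2]),np.sin(p[2]); return np.array([p[0]+c*X[0]-s*X[1],p[1]+s*X[0]+c*X[1],X[2]])
if __name__=='__main__':
    for sel in [('wrist1',),('scene1','side1'),('wrist1','scene1','side1')]:
        f=lambda p:np.concatenate([proj(n,W(p,X))[0]-np.array(u) for n,u,X in obs if n in sel])
        s=least_squares(f,[.63,.01,-.07],loss='soft_l1'); print(sel,s.x,np.degrees(s.x[2]),np.round(f(s.x).reshape(-1,2),1).tolist())
        print('docks R,L,holder',W(s.x,[.015,-.102,.008]),W(s.x,[.015,.102,.008]),W(s.x,[.015,0,.008]))
    print('tallcap wrist',onz('wrist1',(309.1,72.1),.183), 'mat',[onz('scene1',p,.003) for p in [(400,174),(434.4,167.2),(452.4,191.4),(416.8,200.2)]])
E
python3 fit.py
```

```text
('wrist1',) [ 0.62178654  0.01446468 -0.06265834] -3.5900586970966883 [[-0.6, -0.6], [0.8, -0.2], [0.5, -0.0], [-0.5, 0.1], [-0.1, 1.5]]
docks R,L,holder [ 0.63037013 -0.08827441  0.008     ] [0.64314407 0.11532526 0.008     ] [0.6367571  0.01352542 0.008     ]
('scene1', 'side1') [ 0.62314624  0.01470069 -0.06402709] -3.668481863515707 [[-0.7, -0.4], [-0.3, -1.0], [0.3, -0.2], [-0.6, -0.4], [-0.2, -1.3], [-0.4, -0.4], [0.0, -0.4], [0.1, -1.0], [-4.8, 2.2], [1.3, 0.9], [-0.0, -2.3]]
docks R,L,holder [ 0.6315892  -0.08805006  0.008     ] [0.6446418  0.11553194 0.008     ] [0.6381155  0.01374094 0.008     ]
('wrist1', 'scene1', 'side1') [ 0.62196393  0.01450399 -0.06389615] -3.6609797131569395 [[-0.7, -0.6], [0.6, -0.1], [0.2, 0.1], [-0.7, 0.0], [-0.2, 1.6], [-0.9, -0.7], [-0.6, -1.3], [0.1, -0.6], [-0.8, -0.8], [-0.5, -1.1], [-0.6, -0.1], [-0.2, -0.2], [-0.2, -0.8], [-5.0, 1.8], [1.0, 0.5], [-0.3, -2.6]]
docks R,L,holder [ 0.63042035 -0.08824565  0.008     ] [0.64344629 0.11533806 0.008     ] [0.63693332 0.0135462  0.008     ]
tallcap wrist [ 0.63146177 -0.08723254  0.183     ] mat [array([0.43061727, 0.30569807, 0.003     ]), array([0.43487362, 0.42339785, 0.003     ]), array([0.55023583, 0.4195381 , 0.003     ]), array([0.55031358, 0.30190401, 0.003     ])]
```

```bash
cat > circ.py <<'E'
from h import *
from scipy.optimize import least_squares
def circ(c,z,rad,n=40):
    a=np.linspace(0,2*np.pi,n,endpoint=False); return np.c_[c[0]+rad*np.cos(a),c[1]+rad*np.sin(a),np.full(n,z)]
def overlay(fn,items,crop,k,out):
    im=np.load('pics/'+fn+'.npz')['im'][:,:,::-1]; x0,y0,x1,y1=crop
    im=cv2.resize(im[y0:y1,x0:x1],None,fx=k,fy=k,interpolation=cv2.INTER_CUBIC)
    for c,z,rad in items:
        q=(proj(fn,circ(c,z,rad))-[x0,y0]+.5)*k-.5
        cv2.polylines(im,[np.round(q).astype(int)],True,(0,255,0),1)
    cv2.imwrite('pics/'+out+'.png',im)
E
python3 - <<'E'
from circ import *
it=[((.644,.1175),.138,.028),((.631,-.0875),.183,.020),((.6435,.1155),.008,.048),((.6305,-.088),.008,.048)]
overlay('scene1',it,(260,180,430,290),4,'o1'); overlay('side1',it,(300,130,440,250),5,'o2')
a=cv2.imread('pics/o1.png');b=cv2.imread('pics/o2.png')
h=max(a.shape[0],b.shape[0]);
cv2.imwrite('pics/o12.png',cv2.resize(np.hstack([cv2.copyMakeBorder(i,0,h-i.shape[0],0,0,0) for i in (a,b)]),None,fx=.58,fy=.58,interpolation=cv2.INTER_AREA))
E
```

```text
(no output)
```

View pics/o12.png

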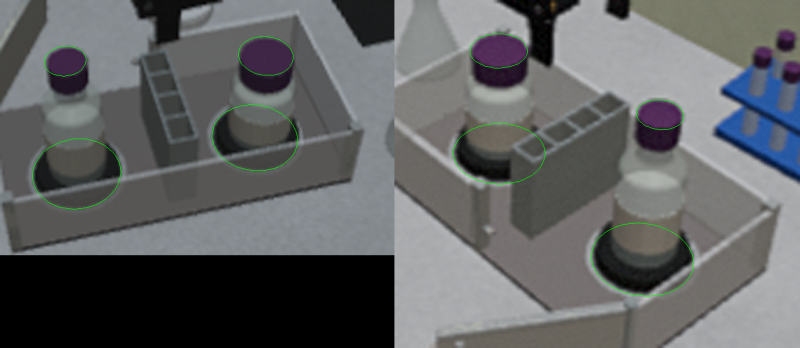

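Candidates: purple caps at scene (289,206) tall bottle, (375,204) squat bottle, (402,142) small jar, tubes (300,325), large bottle (450,22). I choose the two inside the guard. For rods, the four off-white ones in the drain (160–172,187–214) count, and the purple (187,240) and blue (157,244) rods are decoys. I checked these in the crops.

drive_tool:
  deltas:
    - {"dx":-0.04,"dy":-0.007}
    - {"dx":-0.08,"dy":-0.014}
    - {"dx":-0.1175,"dy":-0.0196}
    - {"dx":-0.1175,"dy":-0.0196,"dz":0.03}
    - {"dx":-0.1175,"dy":-0.0196,"dz":0.06}
    - {"dx":-0.1175,"dy":-0.0196,"dz":0.09}
    - {"dx":-0.1175,"dy":-0.0196,"dz":0.11}
    - {"dx":-0.1175,"dy":-0.0196,"dz":0.11}
  gripper: 1

```text
schema error: expected keys dx, dy, dz, wx, wy, wz
```

```bash
python3 - <<'E'
from circ import *
snap('scene','scene2');snap('side','side2')
save('scene2',(320,120,460,270),4,'a');save('side2',(270,80,410,220),4,'b')
a=cv2.imread('pics/a.png');b=cv2.imread('pics/b.png')[:600]
a=a[:560];cv2.imwrite('pics/ab2.png',cv2.resize(np.hstack([a,b]),None,fx=.7,fy=.7))
E
```

```text
(no output)
```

View pics/ab2.png

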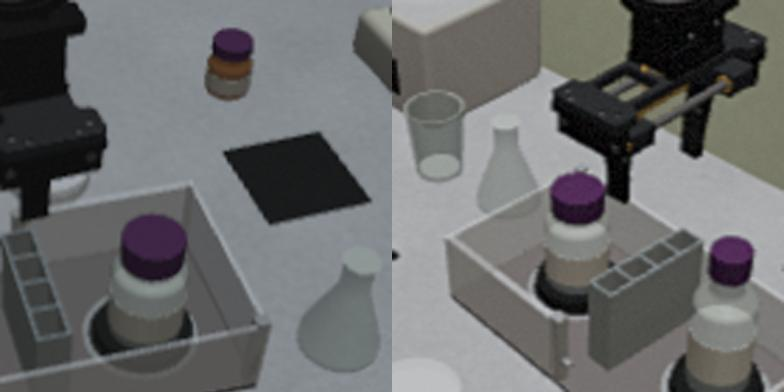

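All six keys are needed; resending.

drive_tool:
  deltas:
    - {"dx":-0.04,"dy":-0.007,"dz":0,"wx":0,"wy":0,"wz":0}
    - {"dx":-0.08,"dy":-0.014,"dz":0,"wx":0,"wy":0,"wz":0}
    - {"dx":-0.1175,"dy":-0.0196,"dz":0,"wx":0,"wy":0,"wz":0}
    - {"dx":-0.1175,"dy":-0.0196,"dz":0.02,"wx":0,"wy":0,"wz":0}
    - {"dx":-0.1175,"dy":-0.0196,"dz":0.05,"wx":0,"wy":0,"wz":0}
    - {"dx":-0.1175,"dy":-0.0196,"dz":0.05,"wx":0,"wy":0,"wz":0}
  gripper: 1

```text
time_s: 1.0
tcp_pos: [0.6417, 0.1173, 0.1678]
ee_rot: [[-0.0, -1.0, -0.009], [-1.0, 0.0, -0.002], [0.002, 0.009, -1.0]]
wrist_force: [-1.0, 0.1, -0.7]
gripper_width: 1.003
```

```bash
python3 - <<'E'
from circ import *
snap('scene','scene2');snap('side','side2')
save('scene2',(320,120,460,270),4,'a');save('side2',(270,80,410,220),4,'b')
a=cv2.imread('pics/a.png');b=cv2.imread('pics/b.png')[:600]
a=a[:560];cv2.imwrite('pics/ab2.png',cv2.resize(np.hstack([a,b]),None,fx=.7,fy=.7))
E
```

```text
(no output)
```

View pics/ab2.png

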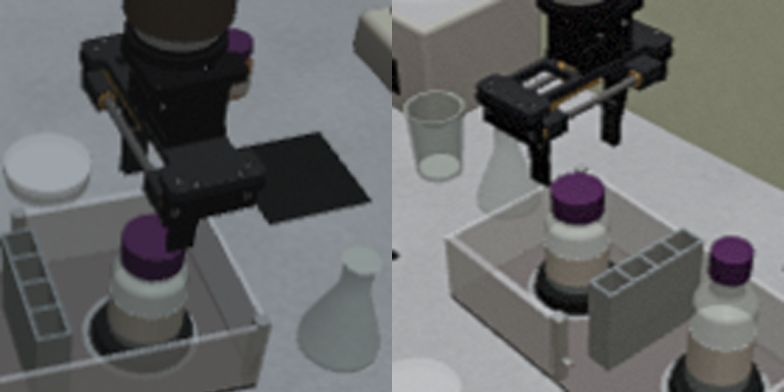

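drive_tool:
  deltas:
    - {"dx":0,"dy":-0.002,"dz":0.02,"wx":0,"wy":0,"wz":0}
    - {"dx":0,"dy":-0.002,"dz":0.04,"wx":0,"wy":0,"wz":0}
    - {"dx":0,"dy":-0.002,"dz":0.056,"wx":0,"wy":0,"wz":0}
    - {"dx":0,"dy":-0.002,"dz":0.056,"wx":0,"wy":0,"wz":0}
    - {"dx":0,"dy":-0.002,"dz":0.056,"wx":0,"wy":0,"wz":0}

```text
time_s: 1.6
tcp_pos: [0.6478, 0.1174, 0.1185]
ee_rot: [[0.0, -1.0, 0.003], [-1.0, -0.0, 0.0], [-0.0, -0.003, -1.0]]
wrist_force: [0.6, -0.8, 1.1]
gripper_width: 1.0
```

```bash
cat > two.py <<'E'
import sys
from circ import *
def two(tag,sc,sd):
    snap('scene','scene'+tag);snap('side','side'+tag)
    I=[]
    for n,(cx,cy) in (('scene',sc),('side',sd)):
        x0=max(0,min(540,cx-50));y0=max(0,min(300,cy-50))
        save(n+tag,(x0,y0,x0+100,y0+100),4,'tmp'); I.append(cv2.imread('pics/tmp.png'))
    cv2.imwrite(f'pics/two{tag}.png',np.hstack(I))
if __name__=='__main__':
    a=list(map(int,sys.argv[2:6])); two(sys.argv[1],a[:2],a[2:]); s=r.sense(); print(s['time_s'],s['tcp_pos'],s['gripper_width'])
E
python3 two.py 3 375 210 336 155
```

```text
1.7 [0.64788999 0.117722   0.11882347] 0.9976894878328549
```

View pics/two3.png

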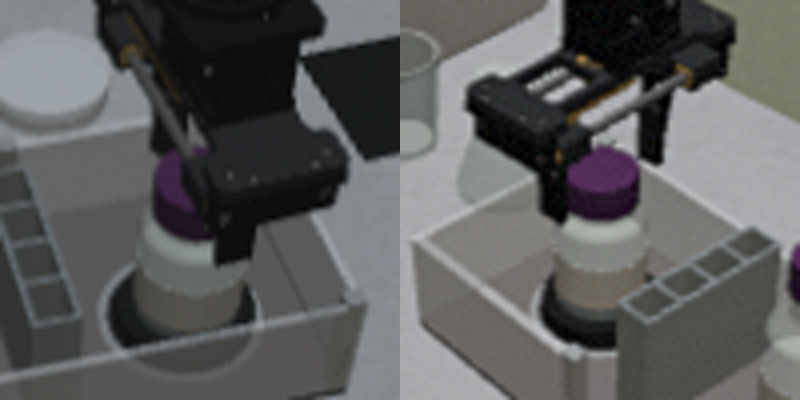

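drive_tool:
  deltas:
    - {"dx":0,"dy":0.0025,"dz":0.006,"wx":0,"wy":0,"wz":0}
    - {"dx":0,"dy":0.0025,"dz":0.006,"wx":0,"wy":0,"wz":0}
    - {"dx":0,"dy":0.0025,"dz":0.006,"wx":0,"wy":0,"wz":0}
    - {"dx":0,"dy":0.0025,"dz":0.006,"wx":0,"wy":0,"wz":0}

```text
time_s: 2.1
tcp_pos: [0.6442, 0.1176, 0.1108]
ee_rot: [[0.0, -1.0, 0.0], [-1.0, -0.0, 0.0], [-0.0, -0.0, -1.0]]
wrist_force: [-0.1, -0.1, 0.5]
gripper_width: 1.002
```

drive_tool:
  deltas:
    - {"dx":0,"dy":0,"dz":0,"wx":0,"wy":0,"wz":0}
    - {"dx":0,"dy":0,"dz":0,"wx":0,"wy":0,"wz":0}
    - {"dx":0,"dy":0,"dz":0,"wx":0,"wy":0,"wz":0}
    - {"dx":0,"dy":0,"dz":0,"wx":0,"wy":0,"wz":0}
    - {"dx":0,"dy":0,"dz":0,"wx":0,"wy":0,"wz":0}
    - {"dx":0,"dy":0,"dz":0,"wx":0,"wy":0,"wz":0}
    - {"dx":0,"dy":0,"dz":0,"wx":0,"wy":0,"wz":0}
    - {"dx":0,"dy":0,"dz":0,"wx":0,"wy":0,"wz":0}
    - {"dx":0,"dy":0,"dz":0,"wx":0,"wy":0,"wz":0}
  gripper: 0

```text
time_s: 3.0
tcp_pos: [0.6447, 0.1177, 0.1109]
ee_rot: [[0.0, -1.0, 0.002], [-1.0, -0.0, 0.0], [-0.0, -0.002, -1.0]]
wrist_force: [3.3, -0.7, 0.4]
gripper_width: 0.636
```

drive_tool:
  deltas:
    - {"dx":0,"dy":0,"dz":-0.01,"wx":0,"wy":0,"wz":0}
    - {"dx":0,"dy":0,"dz":-0.03,"wx":0,"wy":0,"wz":0}
    - {"dx":0,"dy":0,"dz":-0.06,"wx":0,"wy":0,"wz":0}
    - {"dx":0,"dy":0,"dz":-0.09,"wx":0,"wy":0,"wz":0}
    - {"dx":0,"dy":0,"dz":-0.112,"wx":0,"wy":0,"wz":0}
    - {"dx":-0.01,"dy":0.006,"dz":-0.12,"wx":0,"wy":0,"wz":0}
    - {"dx":-0.03,"dy":0.019,"dz":-0.12,"wx":0,"wy":0,"wz":0}
    - {"dx":-0.055,"dy":0.034,"dz":-0.12,"wx":0,"wy":0,"wz":0}
    - {"dx":-0.085,"dy":0.053,"dz":-0.12,"wx":0,"wy":0,"wz":0}
    - {"dx":-0.115,"dy":0.072,"dz":-0.12,"wx":0,"wy":0,"wz":0}
    - {"dx":-0.145,"dy":0.09,"dz":-0.12,"wx":0,"wy":0,"wz":0}
    - {"dx":-0.175,"dy":0.109,"dz":-0.12,"wx":0,"wy":0,"wz":0}
    - {"dx":-0.205,"dy":0.128,"dz":-0.12,"wx":0,"wy":0,"wz":0}
    - {"dx":-0.23,"dy":0.143,"dz":-0.12,"wx":0,"wy":0,"wz":0}
    - {"dx":-0.245,"dy":0.1525,"dz":-0.12,"wx":0,"wy":0,"wz":0}
    - {"dx":-0.245,"dy":0.1525,"dz":-0.12,"wx":0,"wy":0,"wz":0}
    - {"dx":-0.245,"dy":0.1525,"dz":-0.1,"wx":0,"wy":0,"wz":0}
    - {"dx":-0.245,"dy":0.1525,"dz":-0.08,"wx":0,"wy":0,"wz":0}

```text
time_s: 4.8
tcp_pos: [0.4911, 0.3617, 0.1898]
ee_rot: [[-0.001, -1.0, -0.001], [-1.0, 0.001, -0.001], [0.001, 0.001, -1.0]]
wrist_force: [-0.2, 0.4, -6.2]
gripper_width: 0.64
```

```bash
python3 two.py 4 425 180 250 155
```

```text
4.9 [0.48924265 0.35962864 0.18622672] 0.6380661031715935
```

View pics/two4.png

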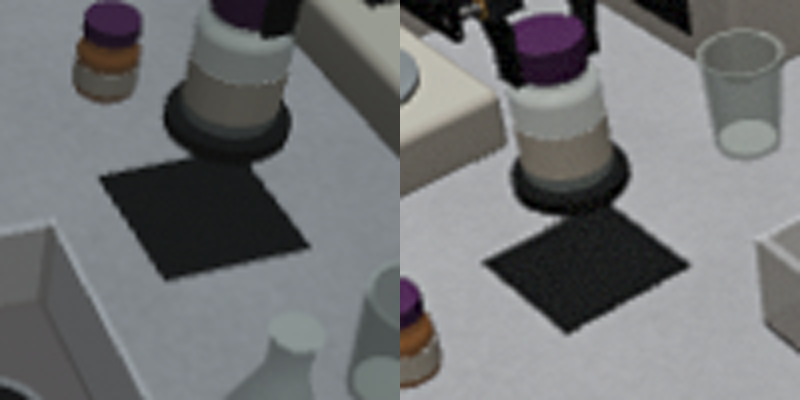

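drive_tool:
  deltas:
    - {"dx":0,"dy":0,"dz":0.02,"wx":0,"wy":0,"wz":0}
    - {"dx":0,"dy":0,"dz":0.045,"wx":0,"wy":0,"wz":0}
    - {"dx":0,"dy":0,"dz":0.065,"wx":0,"wy":0,"wz":0}
    - {"dx":0,"dy":0,"dz":0.077,"wx":0,"wy":0,"wz":0}
    - {"dx":0,"dy":0,"dz":0.083,"wx":0,"wy":0,"wz":0}
    - {"dx":0,"dy":0,"dz":0.085,"wx":0,"wy":0,"wz":0}
    - {"dx":0,"dy":0,"dz":0.085,"wx":0,"wy":0,"wz":0}
    - {"dx":0,"dy":0,"dz":0.085,"wx":0,"wy":0,"wz":0}
    - {"dx":0,"dy":0,"dz":0.085,"wx":0,"wy":0,"wz":0}

```text
time_s: 5.8
tcp_pos: [0.492, 0.3629, 0.1065]
ee_rot: [[0.0, -1.0, 0.001], [-1.0, -0.0, 0.001], [-0.001, -0.001, -1.0]]
wrist_force: [0.5, 0.2, -5.6]
gripper_width: 0.638
```

drive_tool:
  deltas:
    - {"dx":0,"dy":0,"dz":0,"wx":0,"wy":0,"wz":0}
    - {"dx":0,"dy":0,"dz":0,"wx":0,"wy":0,"wz":0}
    - {"dx":0,"dy":0,"dz":0,"wx":0,"wy":0,"wz":0}
    - {"dx":0,"dy":0,"dz":0,"wx":0,"wy":0,"wz":0}
    - {"dx":0,"dy":0,"dz":0,"wx":0,"wy":0,"wz":0}
    - {"dx":0,"dy":0,"dz":-0.01,"wx":0,"wy":0,"wz":0}
    - {"dx":0,"dy":0,"dz":-0.04,"wx":0,"wy":0,"wz":0}
    - {"dx":0,"dy":0,"dz":-0.08,"wx":0,"wy":0,"wz":0}
    - {"dx":0,"dy":0,"dz":-0.12,"wx":0,"wy":0,"wz":0}
  gripper: 1

```text
time_s: 6.7
tcp_pos: [0.4915, 0.3623, 0.2275]
ee_rot: [[0.0, -1.0, 0.0], [-1.0, -0.0, -0.001], [0.001, -0.0, -1.0]]
wrist_force: [1.2, 2.0, -0.6]
gripper_width: 1.0
```

```bash
python3 two.py 5 425 180 250 155
```

```text
6.8 [0.49450449 0.3647566  0.23371152] 0.9994419729280608
```

View pics/two5.png

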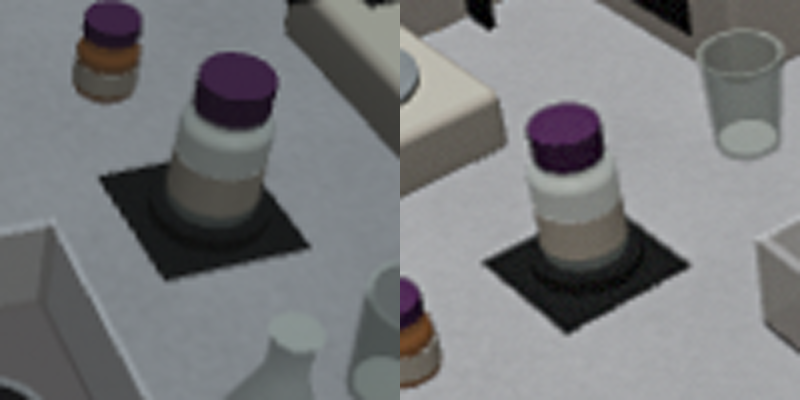

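drive_tool:
  deltas:
    - {"dx":0.02,"dy":-0.006,"dz":-0.014,"wx":0,"wy":0,"wz":0}
    - {"dx":0.06,"dy":-0.018,"dz":-0.014,"wx":0,"wy":0,"wz":0}
    - {"dx":0.105,"dy":-0.032,"dz":-0.014,"wx":0,"wy":0,"wz":0}
    - {"dx":0.15,"dy":-0.046,"dz":-0.014,"wx":0,"wy":0,"wz":0}
    - {"dx":0.195,"dy":-0.06,"dz":-0.014,"wx":0,"wy":0,"wz":0}
    - {"dx":0.24,"dy":-0.074,"dz":-0.014,"wx":0,"wy":0,"wz":0}
    - {"dx":0.285,"dy":-0.088,"dz":-0.014,"wx":0,"wy":0,"wz":0}
    - {"dx":0.33,"dy":-0.102,"dz":-0.014,"wx":0,"wy":0,"wz":0}
    - {"dx":0.375,"dy":-0.116,"dz":-0.014,"wx":0,"wy":0,"wz":0}
    - {"dx":0.415,"dy":-0.128,"dz":-0.014,"wx":0,"wy":0,"wz":0}
    - {"dx":0.44,"dy":-0.136,"dz":-0.014,"wx":0,"wy":0,"wz":0}
    - {"dx":0.45,"dy":-0.1394,"dz":-0.014,"wx":0,"wy":0,"wz":0}
    - {"dx":0.45,"dy":-0.1394,"dz":-0.014,"wx":0,"wy":0,"wz":0}

```text
time_s: 8.1
tcp_pos: [0.6307, -0.0891, 0.2392]
ee_rot: [[-0.003, -1.0, -0.001], [-1.0, 0.003, -0.0], [0.0, 0.001, -1.0]]
wrist_force: [-0.6, 1.0, -0.3]
gripper_width: 0.997
```

```bash
python3 two.py 6 290 215 390 175
```

```text
8.2 [ 0.63050912 -0.08709707  0.23947749] 1.0010742974058315
```

View pics/two6.png

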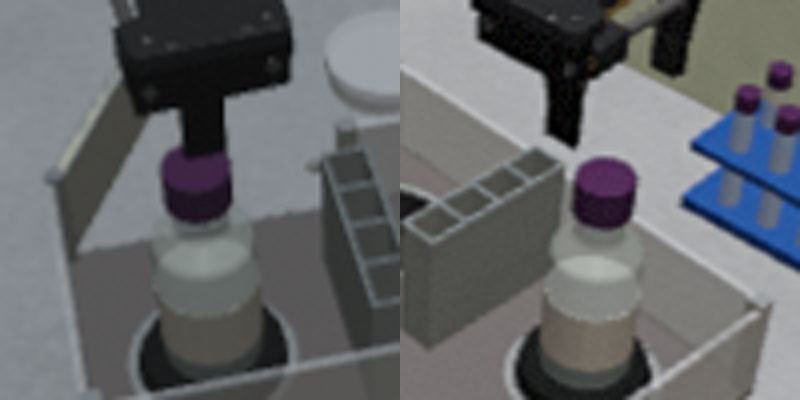

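drive_tool:
  deltas:
    - {"dx":0,"dy":0,"dz":0.02,"wx":0,"wy":0,"wz":0}
    - {"dx":0,"dy":0,"dz":0.05,"wx":0,"wy":0,"wz":0}
    - {"dx":0,"dy":0,"dz":0.07,"wx":0,"wy":0,"wz":0}
    - {"dx":0,"dy":0,"dz":0.083,"wx":0,"wy":0,"wz":0}
    - {"dx":0,"dy":0,"dz":0.085,"wx":0,"wy":0,"wz":0}
    - {"dx":0,"dy":0,"dz":0.085,"wx":0,"wy":0,"wz":0}
    - {"dx":0,"dy":0,"dz":0.085,"wx":0,"wy":0,"wz":0}

```text
time_s: 8.9
tcp_pos: [0.6319, -0.0872, 0.156]
ee_rot: [[0.001, -1.0, 0.003], [-1.0, -0.001, -0.0], [0.0, -0.003, -1.0]]
wrist_force: [0.9, -0.7, 0.5]
gripper_width: 0.996
```

drive_tool:
  deltas:
    - {"dx":0,"dy":0,"dz":0,"wx":0,"wy":0,"wz":0}
    - {"dx":0,"dy":0,"dz":0,"wx":0,"wy":0,"wz":0}
    - {"dx":0,"dy":0,"dz":0,"wx":0,"wy":0,"wz":0}
    - {"dx":0,"dy":0,"dz":0,"wx":0,"wy":0,"wz":0}
    - {"dx":0,"dy":0,"dz":0,"wx":0,"wy":0,"wz":0}
    - {"dx":0,"dy":0,"dz":0,"wx":0,"wy":0,"wz":0}
    - {"dx":0,"dy":0,"dz":0,"wx":0,"wy":0,"wz":0}
    - {"dx":0,"dy":0,"dz":0,"wx":0,"wy":0,"wz":0}
    - {"dx":0,"dy":0,"dz":0,"wx":0,"wy":0,"wz":0}
    - {"dx":0,"dy":0,"dz":0,"wx":0,"wy":0,"wz":0}
  gripper: 0

```text
time_s: 9.9
tcp_pos: [0.6314, -0.0874, 0.1547]
ee_rot: [[0.0, -1.0, 0.001], [-1.0, -0.0, 0.0], [-0.0, -0.001, -1.0]]
wrist_force: [2.9, -0.1, -0.4]
gripper_width: 0.455
```

drive_tool:
  deltas:
    - {"dx":0,"dy":0,"dz":-0.01,"wx":0,"wy":0,"wz":0}
    - {"dx":0,"dy":0,"dz":-0.03,"wx":0,"wy":0,"wz":0}
    - {"dx":0,"dy":0,"dz":-0.06,"wx":0,"wy":0,"wz":0}
    - {"dx":0,"dy":0,"dz":-0.09,"wx":0,"wy":0,"wz":0}
    - {"dx":0,"dy":0,"dz":-0.12,"wx":0,"wy":0,"wz":0}
    - {"dx":-0.01,"dy":-0.001,"dz":-0.13,"wx":0,"wy":0,"wz":0}
    - {"dx":-0.03,"dy":-0.003,"dz":-0.13,"wx":0,"wy":0,"wz":0}
    - {"dx":-0.06,"dy":-0.005,"dz":-0.13,"wx":0,"wy":0,"wz":0}
    - {"dx":-0.09,"dy":-0.007,"dz":-0.13,"wx":0,"wy":0,"wz":0}
    - {"dx":-0.12,"dy":-0.009,"dz":-0.13,"wx":0,"wy":0,"wz":0}
    - {"dx":-0.15,"dy":-0.01,"dz":-0.13,"wx":0,"wy":0,"wz":0}
    - {"dx":-0.18,"dy":-0.011,"dz":-0.13,"wx":0,"wy":0,"wz":0}
    - {"dx":-0.195,"dy":-0.012,"dz":-0.13,"wx":0,"wy":0,"wz":0}
    - {"dx":-0.203,"dy":-0.0125,"dz":-0.13,"wx":0,"wy":0,"wz":0}
    - {"dx":-0.203,"dy":-0.0125,"dz":-0.13,"wx":0,"wy":0,"wz":0}
    - {"dx":-0.203,"dy":-0.0125,"dz":-0.13,"wx":0,"wy":0,"wz":0}
    - {"dx":-0.203,"dy":-0.0125,"dz":-0.11,"wx":0,"wy":0,"wz":0}
    - {"dx":-0.203,"dy":-0.0125,"dz":-0.085,"wx":0,"wy":0,"wz":0}
    - {"dx":-0.203,"dy":-0.0125,"dz":-0.06,"wx":0,"wy":0,"wz":0}
    - {"dx":-0.203,"dy":-0.0125,"dz":-0.04,"wx":0,"wy":0,"wz":0}

```text
time_s: 11.9
tcp_pos: [0.6428, 0.1137, 0.1931]
ee_rot: [[-0.002, -1.0, -0.002], [-1.0, 0.002, -0.001], [0.001, 0.002, -1.0]]
wrist_force: [-0.2, 0.3, -6.2]
gripper_width: 0.449
```

```bash
python3 two.py 7 375 215 336 165
```

```text
12.0 [0.64103594 0.1134754  0.19075475] 0.4523297585933364
```

View pics/two7.png

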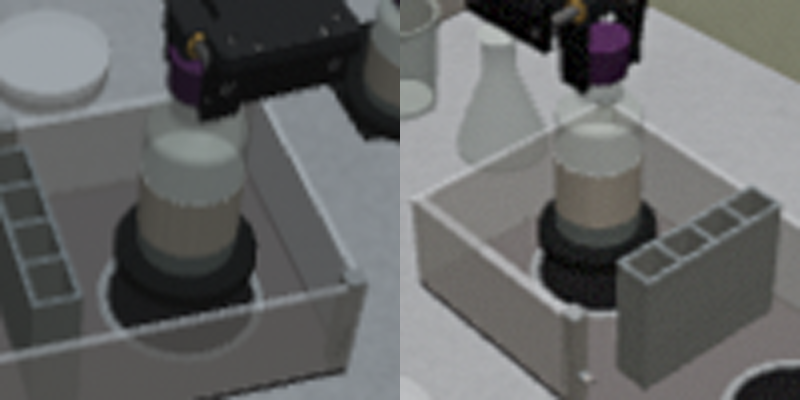

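Good alignment; lower 40 mm, settle, then release.

drive_tool:
  deltas:
    - {"dx":0,"dy":0,"dz":0.015,"wx":0,"wy":0,"wz":0}
    - {"dx":0,"dy":0,"dz":0.028,"wx":0,"wy":0,"wz":0}
    - {"dx":0,"dy":0,"dz":0.036,"wx":0,"wy":0,"wz":0}
    - {"dx":0,"dy":0,"dz":0.039,"wx":0,"wy":0,"wz":0}
    - {"dx":0,"dy":0,"dz":0.04,"wx":0,"wy":0,"wz":0}
    - {"dx":0,"dy":0,"dz":0.04,"wx":0,"wy":0,"wz":0}
    - {"dx":0,"dy":0,"dz":0.04,"wx":0,"wy":0,"wz":0}
    - {"dx":0,"dy":0,"dz":0.04,"wx":0,"wy":0,"wz":0}

```text
time_s: 12.8
tcp_pos: [0.6437, 0.1156, 0.155]
ee_rot: [[0.0, -1.0, 0.001], [-1.0, -0.0, 0.0], [-0.0, -0.001, -1.0]]
wrist_force: [0.2, 1.7, -4.0]
gripper_width: 0.452
```

drive_tool:
  deltas:
    - {"dx":0,"dy":0,"dz":0,"wx":0,"wy":0,"wz":0}
    - {"dx":0,"dy":0,"dz":0,"wx":0,"wy":0,"wz":0}
    - {"dx":0,"dy":0,"dz":0,"wx":0,"wy":0,"wz":0}
    - {"dx":0,"dy":0,"dz":0,"wx":0,"wy":0,"wz":0}
    - {"dx":0,"dy":0,"dz":0,"wx":0,"wy":0,"wz":0}
    - {"dx":0,"dy":0,"dz":-0.01,"wx":0,"wy":0,"wz":0}
    - {"dx":0,"dy":0,"dz":-0.04,"wx":0,"wy":0,"wz":0}
    - {"dx":0,"dy":0,"dz":-0.08,"wx":0,"wy":0,"wz":0}
  gripper: 1

```text
time_s: 13.6
tcp_pos: [0.6425, 0.1152, 0.234]
ee_rot: [[-0.0, -1.0, -0.004], [-1.0, 0.0, -0.002], [0.002, 0.004, -1.0]]
wrist_force: [0.6, 0.7, -0.0]
gripper_width: 0.986
```

```bash
python3 two.py 8 375 215 336 165; python3 - <<'E'
from circ import *
save('side8',(220,100,420,250),4,'c8')
E
```

```text
13.7 [0.64697341 0.11601429 0.24261671] 1.0009599530225142
```

View pics/two8.png

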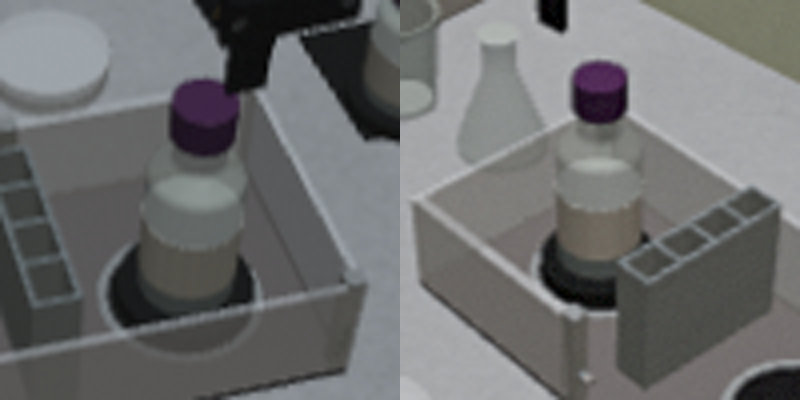

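View pics/c8.png

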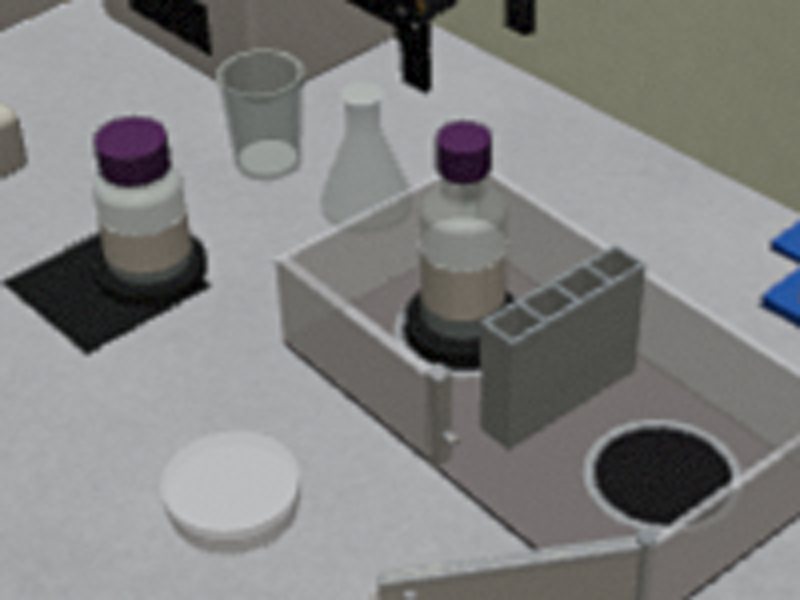

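The squat jar has been knocked aside on the mat, so I re-measure it.

```bash
python3 - <<'E'
from circ import *
print(onz('side8',(252.8,134.8),.133))
save('scene8',(380,110,500,210),6,'c9')
save('side8',(220,110,300,190),7,'c10')
E
```

```text
[0.52008536 0.33931853 0.133     ]
```

View pics/c9.png

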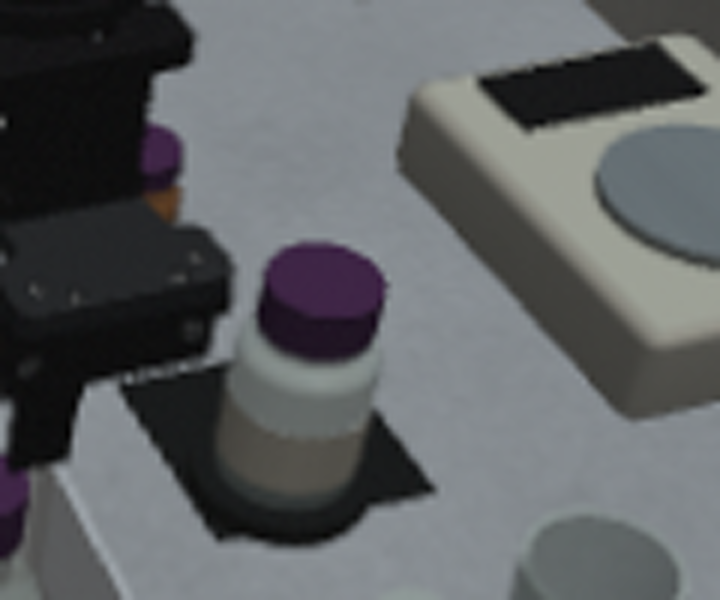

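View pics/c10.png

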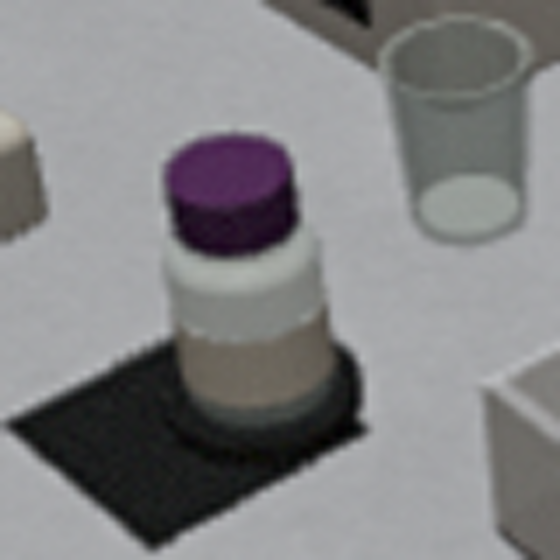

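```bash
python3 - <<'E'
from circ import *
print(tri(('side8',(252.9,134.3)),('scene8',(434.1,157.2))), onz('scene8',(434.1,157.2),.133),onz('side8',(252.9,134.3),.133))
c=tri(('side8',(252.9,134.3)),('scene8',(434.1,157.2)))[0][:2]
it=[(c,.133,.028),(c,.017,.045)]
overlay('scene8',it,(390,130,470,210),5,'a');overlay('side8',it,(220,110,300,190),5,'b')
cv2.imwrite('pics/o3.png',np.hstack([cv2.imread('pics/a.png'),cv2.imread('pics/b.png')]))
E
```

```text
(array([0.52450199, 0.3459263 , 0.12995668]), [0.000533435685624682, 0.0005334356856247091]) [0.52722133 0.34417192 0.133     ] [0.52187109 0.34119805 0.133     ]
```

View pics/o3.png

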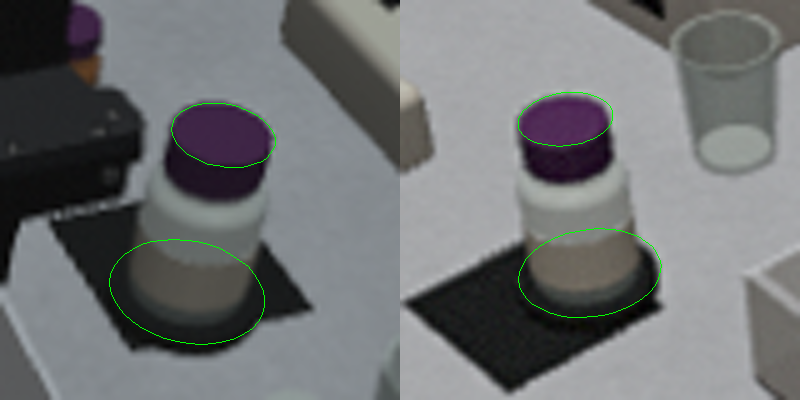

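drive_tool:
  deltas:
    - {"dx":-0.02,"dy":0.01,"dz":0,"wx":0,"wy":0,"wz":0}
    - {"dx":-0.06,"dy":0.031,"dz":0,"wx":0,"wy":0,"wz":0}
    - {"dx":-0.1,"dy":0.052,"dz":0,"wx":0,"wy":0,"wz":0}
    - {"dx":-0.14,"dy":0.072,"dz":0,"wx":0,"wy":0,"wz":0}
    - {"dx":-0.18,"dy":0.093,"dz":0,"wx":0,"wy":0,"wz":0}
    - {"dx":-0.215,"dy":0.111,"dz":0,"wx":0,"wy":0,"wz":0}
    - {"dx":-0.229,"dy":0.1185,"dz":0,"wx":0,"wy":0,"wz":0}
    - {"dx":-0.229,"dy":0.1185,"dz":0,"wx":0,"wy":0,"wz":0}
    - {"dx":-0.229,"dy":0.1185,"dz":0,"wx":0,"wy":0,"wz":0}
    - {"dx":-0.229,"dy":0.1185,"dz":0.03,"wx":0,"wy":0,"wz":0}
    - {"dx":-0.229,"dy":0.1185,"dz":0.06,"wx":0,"wy":0,"wz":0}
    - {"dx":-0.229,"dy":0.1185,"dz":0.06,"wx":0,"wy":0,"wz":0}
    - {"dx":-0.229,"dy":0.1185,"dz":0.06,"wx":0,"wy":0,"wz":0}

```text
time_s: 15.0
tcp_pos: [0.526, 0.3434, 0.175]
ee_rot: [[-0.001, -1.0, 0.0], [-1.0, 0.001, -0.001], [0.001, -0.0, -1.0]]
wrist_force: [-0.1, 0.5, 0.8]
gripper_width: 1.006
```

```bash
python3 two.py 9 425 170 260 145
```

```text
15.1 [0.5264631  0.34456816 0.1766731 ] 0.9989158257086249
```

View pics/two9.png

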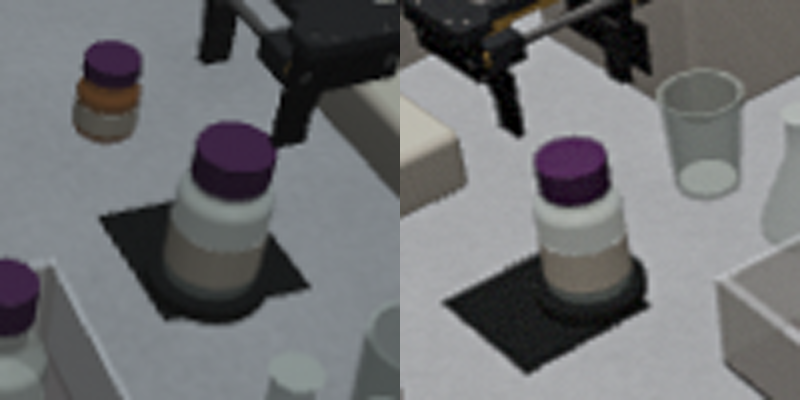

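drive_tool:
  deltas:
    - {"dx":0,"dy":0.001,"dz":0.02,"wx":0,"wy":0,"wz":0}
    - {"dx":0,"dy":0.001,"dz":0.045,"wx":0,"wy":0,"wz":0}
    - {"dx":0,"dy":0.001,"dz":0.065,"wx":0,"wy":0,"wz":0}
    - {"dx":0,"dy":0.001,"dz":0.07,"wx":0,"wy":0,"wz":0}
    - {"dx":0,"dy":0.001,"dz":0.07,"wx":0,"wy":0,"wz":0}
    - {"dx":0,"dy":0.001,"dz":0.07,"wx":0,"wy":0,"wz":0}

```text
time_s: 15.7
tcp_pos: [0.525, 0.3453, 0.1065]
ee_rot: [[0.0, -1.0, 0.003], [-1.0, -0.0, 0.002], [-0.002, -0.003, -1.0]]
wrist_force: [0.0, -0.3, 1.3]
gripper_width: 1.002
```

drive_tool:
  deltas:
    - {"dx":0,"dy":0,"dz":0,"wx":0,"wy":0,"wz":0}
    - {"dx":0,"dy":0,"dz":0,"wx":0,"wy":0,"wz":0}
    - {"dx":0,"dy":0,"dz":0,"wx":0,"wy":0,"wz":0}
    - {"dx":0,"dy":0,"dz":0,"wx":0,"wy":0,"wz":0}
    - {"dx":0,"dy":0,"dz":0,"wx":0,"wy":0,"wz":0}
    - {"dx":0,"dy":0,"dz":0,"wx":0,"wy":0,"wz":0}
    - {"dx":0,"dy":0,"dz":0,"wx":0,"wy":0,"wz":0}
    - {"dx":0,"dy":0,"dz":0,"wx":0,"wy":0,"wz":0}
    - {"dx":0,"dy":0,"dz":0,"wx":0,"wy":0,"wz":0}
  gripper: 0

```text
time_s: 16.6
tcp_pos: [0.5237, 0.3445, 0.1046]
ee_rot: [[0.0, -1.0, -0.001], [-1.0, -0.0, -0.0], [0.0, 0.001, -1.0]]
wrist_force: [-2.1, -0.6, 2.3]
gripper_width: 0.64
```

drive_tool:
  deltas:
    - {"dx":0,"dy":0,"dz":-0.01,"wx":0,"wy":0,"wz":0}
    - {"dx":0,"dy":0,"dz":-0.03,"wx":0,"wy":0,"wz":0}
    - {"dx":0,"dy":0,"dz":-0.06,"wx":0,"wy":0,"wz":0}
    - {"dx":0,"dy":0,"dz":-0.09,"wx":0,"wy":0,"wz":0}
    - {"dx":0,"dy":0,"dz":-0.12,"wx":0,"wy":0,"wz":0}
    - {"dx":0.01,"dy":0,"dz":-0.13,"wx":0,"wy":0,"wz":0}
    - {"dx":0.03,"dy":0,"dz":-0.13,"wx":0,"wy":0,"wz":0}
    - {"dx":0.06,"dy":0,"dz":-0.13,"wx":0,"wy":0,"wz":0}
    - {"dx":0.09,"dy":0,"dz":-0.13,"wx":0,"wy":0,"wz":0}
    - {"dx":0.12,"dy":0,"dz":-0.13,"wx":0,"wy":0,"wz":0}
    - {"dx":0.15,"dy":0,"dz":-0.13,"wx":0,"wy":0,"wz":0}
    - {"dx":0.18,"dy":0,"dz":-0.13,"wx":0,"wy":0,"wz":0}
    - {"dx":0.21,"dy":0,"dz":-0.13,"wx":0,"wy":0,"wz":0}
    - {"dx":0.24,"dy":0,"dz":-0.13,"wx":0,"wy":0,"wz":0}
    - {"dx":0.27,"dy":0,"dz":-0.13,"wx":0,"wy":0,"wz":0}
    - {"dx":0.3,"dy":0,"dz":-0.13,"wx":0,"wy":0,"wz":0}
    - {"dx":0.33,"dy":0,"dz":-0.13,"wx":0,"wy":0,"wz":0}
    - {"dx":0.355,"dy":-0.015,"dz":-0.13,"wx":0,"wy":0,"wz":0}
    - {"dx":0.37,"dy":-0.035,"dz":-0.13,"wx":0,"wy":0,"wz":0}
    - {"dx":0.385,"dy":-0.055,"dz":-0.13,"wx":0,"wy":0,"wz":0}

```text
time_s: 18.6
tcp_pos: [0.5768, -0.0431, 0.2318]
ee_rot: [[-0.002, -1.0, -0.006], [-1.0, 0.002, -0.0], [0.0, 0.006, -1.0]]
wrist_force: [-0.1, -0.1, -4.6]
gripper_width: 0.637
```

drive_tool:
  deltas:
    - {"dx":0.015,"dy":-0.02,"dz":0,"wx":0,"wy":0,"wz":0}
    - {"dx":0.032,"dy":-0.038,"dz":0,"wx":0,"wy":0,"wz":0}
    - {"dx":0.043,"dy":-0.048,"dz":0,"wx":0,"wy":0,"wz":0}
    - {"dx":0.0475,"dy":-0.0515,"dz":0,"wx":0,"wy":0,"wz":0}
    - {"dx":0.0475,"dy":-0.0515,"dz":0,"wx":0,"wy":0,"wz":0}
    - {"dx":0.0475,"dy":-0.0515,"dz":0,"wx":0,"wy":0,"wz":0}
    - {"dx":0.0475,"dy":-0.0515,"dz":0.02,"wx":0,"wy":0,"wz":0}
    - {"dx":0.0475,"dy":-0.0515,"dz":0.045,"wx":0,"wy":0,"wz":0}
    - {"dx":0.0475,"dy":-0.0515,"dz":0.07,"wx":0,"wy":0,"wz":0}
    - {"dx":0.0475,"dy":-0.0515,"dz":0.085,"wx":0,"wy":0,"wz":0}
    - {"dx":0.0475,"dy":-0.0515,"dz":0.085,"wx":0,"wy":0,"wz":0}
    - {"dx":0.0475,"dy":-0.0515,"dz":0.085,"wx":0,"wy":0,"wz":0}

```text
time_s: 19.8
tcp_pos: [0.6306, -0.0875, 0.1504]
ee_rot: [[0.001, -1.0, 0.001], [-1.0, -0.001, -0.0], [0.0, -0.001, -1.0]]
wrist_force: [-0.2, 0.3, -4.8]
gripper_width: 0.636
```

```bash
python3 two.py 10 295 230 385 185
```

```text
19.9 [ 0.63143998 -0.08761492  0.1514724 ] 0.639594730309488
```

View pics/two10.png

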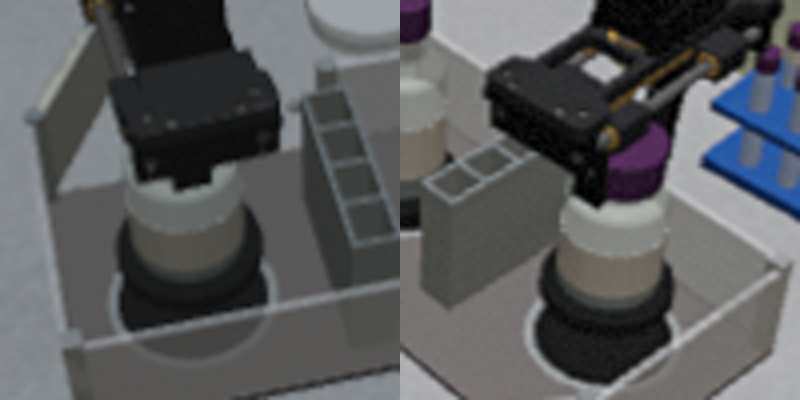

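drive_tool:
  deltas:
    - {"dx":0,"dy":0,"dz":0.015,"wx":0,"wy":0,"wz":0}
    - {"dx":0,"dy":0,"dz":0.028,"wx":0,"wy":0,"wz":0}
    - {"dx":0,"dy":0,"dz":0.036,"wx":0,"wy":0,"wz":0}
    - {"dx":0,"dy":0,"dz":0.039,"wx":0,"wy":0,"wz":0}
    - {"dx":0,"dy":0,"dz":0.04,"wx":0,"wy":0,"wz":0}
    - {"dx":0,"dy":0,"dz":0.041,"wx":0,"wy":0,"wz":0}
    - {"dx":0,"dy":0,"dz":0.041,"wx":0,"wy":0,"wz":0}
    - {"dx":0,"dy":0,"dz":0.041,"wx":0,"wy":0,"wz":0}
    - {"dx":0,"dy":0,"dz":0.041,"wx":0,"wy":0,"wz":0}

```text
time_s: 20.8
tcp_pos: [0.6307, -0.0882, 0.1098]
ee_rot: [[0.0, -1.0, 0.001], [-1.0, -0.0, -0.0], [0.0, -0.001, -1.0]]
wrist_force: [-2.9, -0.3, 3.4]
gripper_width: 0.638
```

drive_tool:
  deltas:
    - {"dx":0,"dy":0,"dz":0,"wx":0,"wy":0,"wz":0}
    - {"dx":0,"dy":0,"dz":0,"wx":0,"wy":0,"wz":0}
    - {"dx":0,"dy":0,"dz":0,"wx":0,"wy":0,"wz":0}
    - {"dx":0,"dy":0,"dz":0,"wx":0,"wy":0,"wz":0}
    - {"dx":0,"dy":0,"dz":0,"wx":0,"wy":0,"wz":0}
    - {"dx":0,"dy":0,"dz":-0.01,"wx":0,"wy":0,"wz":0}
    - {"dx":0,"dy":0,"dz":-0.04,"wx":0,"wy":0,"wz":0}
    - {"dx":0,"dy":0,"dz":-0.08,"wx":0,"wy":0,"wz":0}
    - {"dx":0,"dy":0,"dz":-0.12,"wx":0,"wy":0,"wz":0}
    - {"dx":0,"dy":0,"dz":-0.15,"wx":0,"wy":0,"wz":0}
    - {"dx":0,"dy":0,"dz":-0.15,"wx":0,"wy":0,"wz":0}
    - {"dx":0,"dy":0,"dz":-0.15,"wx":0,"wy":0,"wz":0}
  gripper: 1

```text
time_s: 22.0
tcp_pos: [0.6306, -0.0878, 0.2599]
ee_rot: [[-0.0, -1.0, 0.002], [-1.0, 0.0, 0.001], [-0.001, -0.002, -1.0]]
wrist_force: [-0.6, -0.1, 0.1]
gripper_width: 1.001
```

```bash
python3 two.py 11 295 230 385 185; python3 - <<'E'
from circ import *
it=[((.6305,-.088),.138,.028),((.6435,.1155),.183,.020),((.6435,.1155),.008,.048),((.6305,-.088),.008,.048)]
overlay('scene11',it,(260,180,430,290),4,'o1'); overlay('side11',it,(300,130,440,250),5,'o2')
a=cv2.imread('pics/o1.png');b=cv2.imread('pics/o2.png')
h=max(a.shape[0],b.shape[0]);
cv2.imwrite('pics/o4.png',cv2.resize(np.hstack([cv2.copyMakeBorder(i,0,h-i.shape[0],0,0,0) for i in (a,b)]),None,fx=.58,fy=.58,interpolation=cv2.INTER_AREA))
E
```

```text
22.1 [ 0.62976695 -0.08790142  0.25743051] 1.0031137652361064
```

View pics/o4.png

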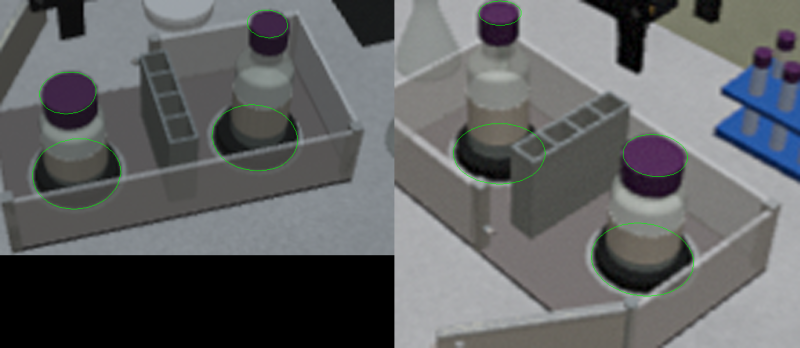

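drive_tool:
  deltas:
    - {"dx":0.01,"dy":0.002,"dz":0,"wx":0,"wy":0,"wz":8}
    - {"dx":0.035,"dy":0.008,"dz":0,"wx":0,"wy":0,"wz":16}
    - {"dx":0.065,"dy":0.014,"dz":0,"wx":0,"wy":0,"wz":24}
    - {"dx":0.095,"dy":0.021,"dz":0,"wx":0,"wy":0,"wz":32}
    - {"dx":0.125,"dy":0.028,"dz":0,"wx":0,"wy":0,"wz":40}
    - {"dx":0.155,"dy":0.034,"dz":0,"wx":0,"wy":0,"wz":48}
    - {"dx":0.185,"dy":0.04,"dz":0,"wx":0,"wy":0,"wz":56}
    - {"dx":0.215,"dy":0.047,"dz":0,"wx":0,"wy":0,"wz":64}
    - {"dx":0.24,"dy":0.052,"dz":0,"wx":0,"wy":0,"wz":72}
    - {"dx":0.251,"dy":0.0546,"dz":0,"wx":0,"wy":0,"wz":76}
    - {"dx":0.251,"dy":0.0546,"dz":0,"wx":0,"wy":0,"wz":76}
    - {"dx":0.251,"dy":0.0546,"dz":0,"wx":0,"wy":0,"wz":76}
    - {"dx":0.251,"dy":0.0546,"dz":0,"wx":0,"wy":0,"wz":76}

```text
time_s: 23.4
tcp_pos: [0.576, -0.3381, 0.2579]
ee_rot: [[-0.97, -0.244, -0.001], [-0.244, 0.97, 0.001], [0.001, 0.001, -1.0]]
wrist_force: [0.1, -0.2, 0.4]
gripper_width: 0.996
```

```bash
python3 two.py 12 180 215 450 230; python3 - <<'E'
from circ import *
s=snap('wrist','wrist12');print(s['tcp_pos'],s['ee_rot'],s['joints'])
E
```

```text
23.5 [ 0.57615688 -0.33806983  0.25846647] 1.0010665744917628
[ 0.57615688 -0.33806983  0.25846647] [[-9.69835489e-01 -2.43760303e-01 -1.99410272e-04]
 [-2.43760332e-01  9.69835492e-01  1.35119336e-04]
 [ 1.60458429e-04  1.79651842e-04 -9.99999971e-01]] [-1.65647486e+01  2.52123037e+01  1.05530307e+01 -4.30293240e-03
 -7.53538854e+01 -5.93255785e+01]
```

View pics/wrist12.png

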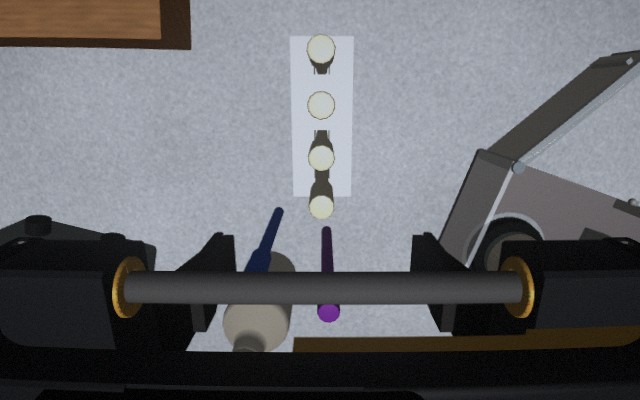

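View pics/two12.png

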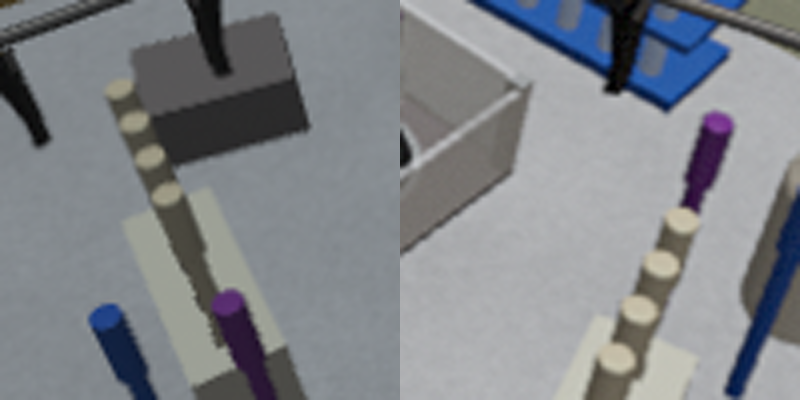

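```bash
python3 - <<'E'
from circ import *
for p in [(321,207),(321,158),(321,105),(321,48.5)]: print(onz('wrist12',p,.186))
print('gate edge',onz('wrist12',(601,58),.085), onz('wrist12',(635,56),.085),'hinge',onz('wrist12',(480,150),.085),onz('wrist12',(518,167),.085))
E
```

```text
[ 0.57478544 -0.33976487  0.186     ]
[ 0.54192441 -0.34795865  0.186     ]
[ 0.50887433 -0.35620204  0.186     ]
[ 0.47596514 -0.36441311  0.186     ]
gate edge [ 0.4055042  -0.11912504  0.085     ] [ 0.39448535 -0.08748313  0.085     ] hinge [ 0.51385079 -0.19996529  0.085     ] [ 0.51997581 -0.15775029  0.085     ]
```

drive_tool:
  deltas:
    - {"dx":0.001,"dy":-0.001,"dz":0.03,"wx":0,"wy":0,"wz":0}
    - {"dx":0.001,"dy":-0.001,"dz":0.06,"wx":0,"wy":0,"wz":0}
    - {"dx":0.001,"dy":-0.001,"dz":0.09,"wx":0,"wy":0,"wz":0}
    - {"dx":0.001,"dy":-0.001,"dz":0.108,"wx":0,"wy":0,"wz":0}
    - {"dx":0.001,"dy":-0.001,"dz":0.109,"wx":0,"wy":0,"wz":0}
    - {"dx":0.001,"dy":-0.001,"dz":0.109,"wx":0,"wy":0,"wz":0}
  gripper: 0.6

```text
time_s: 24.15
tcp_pos: [0.5756, -0.3401, 0.15]
ee_rot: [[-0.97, -0.243, 0.0], [-0.243, 0.97, -0.001], [0.0, -0.001, -1.0]]
wrist_force: [1.1, -0.1, 0.1]
gripper_width: 0.617
```

drive_tool:
  deltas:
    - {"dx":0,"dy":0,"dz":0,"wx":0,"wy":0,"wz":0}
    - {"dx":0,"dy":0,"dz":0,"wx":0,"wy":0,"wz":0}
    - {"dx":0,"dy":0,"dz":0,"wx":0,"wy":0,"wz":0}
    - {"dx":0,"dy":0,"dz":0,"wx":0,"wy":0,"wz":0}
    - {"dx":0,"dy":0,"dz":0,"wx":0,"wy":0,"wz":0}
    - {"dx":0,"dy":0,"dz":0,"wx":0,"wy":0,"wz":0}
    - {"dx":0,"dy":0,"dz":0,"wx":0,"wy":0,"wz":0}
    - {"dx":0,"dy":0,"dz":0,"wx":0,"wy":0,"wz":0}
    - {"dx":0,"dy":0,"dz":0,"wx":0,"wy":0,"wz":0}
  gripper: 0

```text
time_s: 25.05
tcp_pos: [0.5753, -0.3402, 0.1498]
ee_rot: [[-0.97, -0.242, 0.0], [-0.242, 0.97, -0.0], [-0.0, -0.0, -1.0]]
wrist_force: [0.1, 1.1, 1.3]
gripper_width: 0.201
```

drive_tool:
  deltas:
    - {"dx":0,"dy":0,"dz":-0.015,"wx":0,"wy":0,"wz":0}
    - {"dx":0,"dy":0,"dz":-0.045,"wx":0,"wy":0,"wz":0}
    - {"dx":0,"dy":0,"dz":-0.085,"wx":0,"wy":0,"wz":0}
    - {"dx":0,"dy":0,"dz":-0.125,"wx":0,"wy":0,"wz":0}
    - {"dx":0,"dy":0,"dz":-0.15,"wx":0,"wy":0,"wz":0}
    - {"dx":-0.01,"dy":0.016,"dz":-0.16,"wx":0,"wy":0,"wz":1}
    - {"dx":-0.026,"dy":0.043,"dz":-0.16,"wx":0,"wy":0,"wz":3}
    - {"dx":-0.045,"dy":0.075,"dz":-0.16,"wx":0,"wy":0,"wz":5}
    - {"dx":-0.065,"dy":0.107,"dz":-0.16,"wx":0,"wy":0,"wz":7}
    - {"dx":-0.085,"dy":0.14,"dz":-0.16,"wx":0,"wy":0,"wz":9}
    - {"dx":-0.105,"dy":0.173,"dz":-0.16,"wx":0,"wy":0,"wz":11}
    - {"dx":-0.125,"dy":0.206,"dz":-0.16,"wx":0,"wy":0,"wz":13}
    - {"dx":-0.145,"dy":0.24,"dz":-0.16,"wx":0,"wy":0,"wz":15}
    - {"dx":-0.165,"dy":0.273,"dz":-0.16,"wx":0,"wy":0,"wz":16.5}
    - {"dx":-0.18,"dy":0.297,"dz":-0.16,"wx":0,"wy":0,"wz":17.7}
    - {"dx":-0.19,"dy":0.314,"dz":-0.16,"wx":0,"wy":0,"wz":17.7}
    - {"dx":-0.19,"dy":0.314,"dz":-0.16,"wx":0,"wy":0,"wz":17.7}
    - {"dx":-0.19,"dy":0.314,"dz":-0.16,"wx":0,"wy":0,"wz":17.7}
    - {"dx":-0.19,"dy":0.314,"dz":-0.14,"wx":0,"wy":0,"wz":17.7}
    - {"dx":-0.19,"dy":0.314,"dz":-0.13,"wx":0,"wy":0,"wz":17.7}

```text
time_s: 27.05
tcp_pos: [0.6827, 0.0091, 0.2783]
ee_rot: [[-0.998, 0.066, -0.002], [0.066, 0.998, 0.0], [0.002, 0.0, -1.0]]
wrist_force: [-0.4, 0.1, -0.9]
gripper_width: 0.201
```

drive_tool:
  deltas:
    - {"dx":0,"dy":0,"dz":0,"wx":0,"wy":0,"wz":0}
    - {"dx":0,"dy":0,"dz":0,"wx":0,"wy":0,"wz":0}
    - {"dx":0,"dy":0,"dz":0,"wx":0,"wy":0,"wz":0}

```text
time_s: 27.35
tcp_pos: [0.6839, 0.0099, 0.2806]
ee_rot: [[-0.998, 0.065, 0.002], [0.065, 0.998, -0.0], [-0.002, 0.0, -1.0]]
wrist_force: [-0.6, 0.7, 0.4]
gripper_width: 0.198
```

```bash
python3 two.py 13 340 210 375 150;python3 - <<'E'
from circ import *
s=snap('wrist','wrist13')
E
```

```text
27.45 [0.68385829 0.01027406 0.28051926] 0.1960768390218638
```

View pics/two13.png

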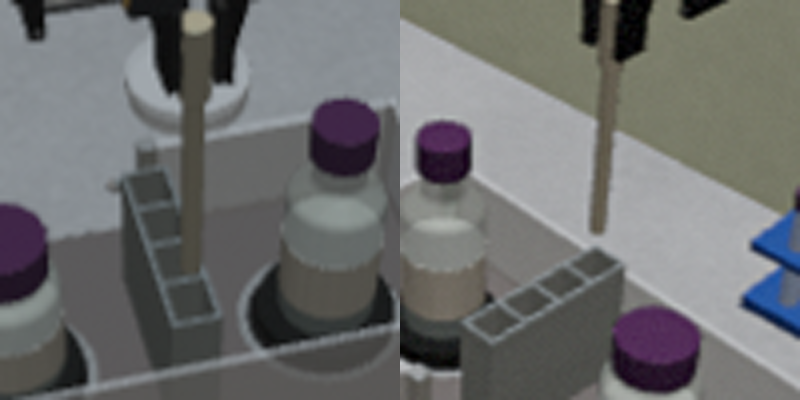

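View pics/wrist13.png

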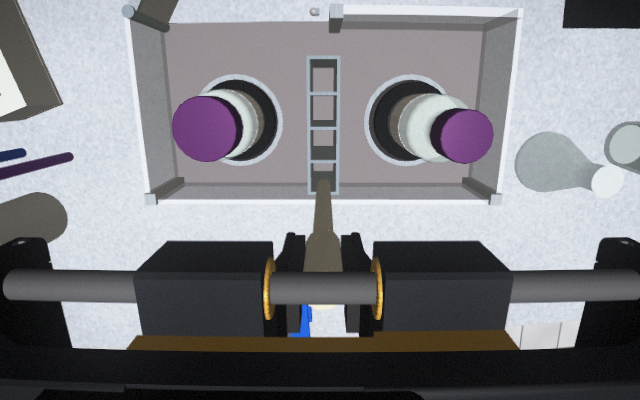

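```bash
python3 - <<'E'
from circ import *
from fit import W
p=[.6220,.0145,-.0639]
H=[W(p,[.015+sx*.0635,sy*.015,.108]) for sx,sy in [(-1,-1),(-1,1),(1,1),(1,-1)]]
print(proj('wrist13',H).round(1).tolist())
print('slot',proj('wrist13',W(p,[.0615,0,.108])),'foot',proj('wrist13',[.6838,.0103,.136]))
print('docks',proj('wrist13',[W(p,[.015,-.102,.008]),W(p,[.015,.102,.008])]))
save('wrist13',(280,40,370,220),4,'c13'); save('wrist13',(160,50,520,210),2.2,'c14')
E
```

```text
[[306.0, 54.6], [340.2, 54.6], [338.8, 194.0], [307.8, 194.0]]
slot [[323.25225193 176.80691722]] foot [[323.03282444 184.20647091]]
docks [[237.67339773 120.79943586]
 [408.43170387 120.54371249]]
```

View pics/c13.png

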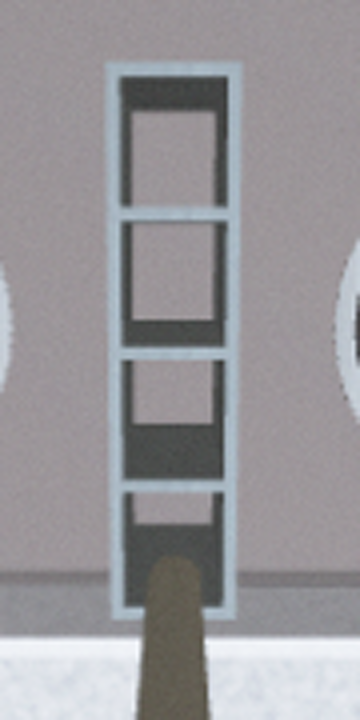

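View pics/c14.png

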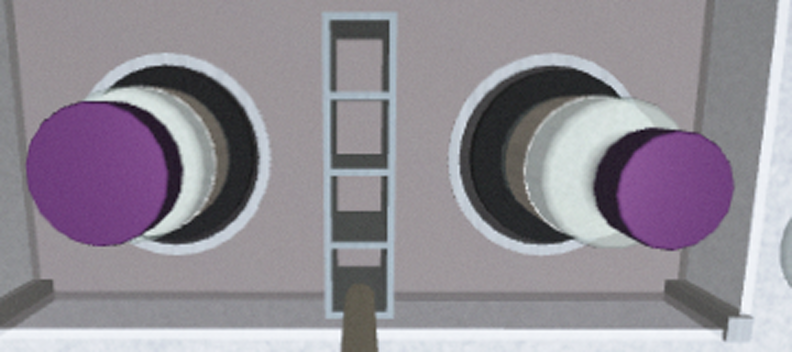

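drive_tool:
  deltas:
    - {"dx":0,"dy":0,"dz":0.02,"wx":0,"wy":0,"wz":0}
    - {"dx":0,"dy":0,"dz":0.045,"wx":0,"wy":0,"wz":0}
    - {"dx":0,"dy":0,"dz":0.07,"wx":0,"wy":0,"wz":0}
    - {"dx":0,"dy":0,"dz":0.095,"wx":0,"wy":0,"wz":0}
    - {"dx":0,"dy":0,"dz":0.115,"wx":0,"wy":0,"wz":0}
    - {"dx":0,"dy":0,"dz":0.123,"wx":0,"wy":0,"wz":0}
    - {"dx":0,"dy":0,"dz":0.124,"wx":0,"wy":0,"wz":0}
    - {"dx":0,"dy":0,"dz":0.124,"wx":0,"wy":0,"wz":0}

```text
time_s: 28.3
tcp_pos: [0.6843, 0.0105, 0.1567]
ee_rot: [[-0.998, 0.064, 0.002], [0.064, 0.998, -0.0], [-0.002, 0.0, -1.0]]
wrist_force: [0.5, 0.8, -0.1]
gripper_width: 0.199
```

drive_tool:
  deltas:
    - {"dx":0,"dy":0,"dz":0,"wx":0,"wy":0,"wz":0}
    - {"dx":0,"dy":0,"dz":0,"wx":0,"wy":0,"wz":0}
    - {"dx":0,"dy":0,"dz":0,"wx":0,"wy":0,"wz":0}
    - {"dx":0,"dy":0,"dz":0,"wx":0,"wy":0,"wz":0}
    - {"dx":0,"dy":0,"dz":-0.02,"wx":0,"wy":0,"wz":0}
    - {"dx":0,"dy":0,"dz":-0.06,"wx":0,"wy":0,"wz":0}
    - {"dx":0,"dy":0,"dz":-0.1,"wx":0,"wy":0,"wz":0}
  gripper: 0.6

```text
time_s: 29.0
tcp_pos: [0.6831, 0.0103, 0.2561]
ee_rot: [[-0.998, 0.064, -0.002], [0.065, 0.998, -0.001], [0.002, -0.001, -1.0]]
wrist_force: [1.0, 0.4, 0.4]
gripper_width: 0.593
```

```bash
python3 two.py 14 340 210 375 150
```

```text
29.1 [0.68665787 0.01028559 0.2636504 ] 0.5959811264581594
```

View pics/two14.png

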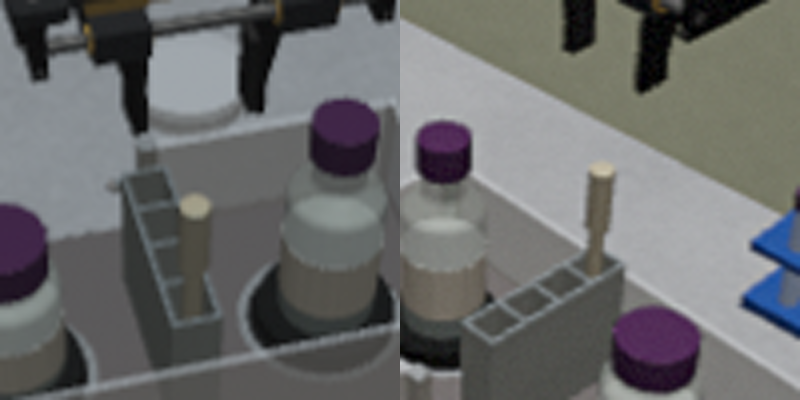

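drive_tool:
  deltas:
    - {"dx":0.005,"dy":-0.016,"dz":0,"wx":0,"wy":0,"wz":-1}
    - {"dx":0.016,"dy":-0.05,"dz":0,"wx":0,"wy":0,"wz":-3}
    - {"dx":0.03,"dy":-0.093,"dz":0,"wx":0,"wy":0,"wz":-5}
    - {"dx":0.044,"dy":-0.137,"dz":0,"wx":0,"wy":0,"wz":-7}
    - {"dx":0.058,"dy":-0.18,"dz":0,"wx":0,"wy":0,"wz":-9}
    - {"dx":0.072,"dy":-0.224,"dz":0,"wx":0,"wy":0,"wz":-11}
    - {"dx":0.086,"dy":-0.267,"dz":0,"wx":0,"wy":0,"wz":-13}
    - {"dx":0.1,"dy":-0.31,"dz":0,"wx":0,"wy":0,"wz":-15}
    - {"dx":0.112,"dy":-0.347,"dz":0,"wx":0,"wy":0,"wz":-17.7}
    - {"dx":0.1184,"dy":-0.3669,"dz":0,"wx":0,"wy":0,"wz":-17.7}
    - {"dx":0.1184,"dy":-0.3669,"dz":0,"wx":0,"wy":0,"wz":-17.7}
    - {"dx":0.1184,"dy":-0.3669,"dz":0,"wx":0,"wy":0,"wz":-17.7}
    - {"dx":0.1184,"dy":-0.3669,"dz":0.025,"wx":0,"wy":0,"wz":-17.7}
    - {"dx":0.1184,"dy":-0.3669,"dz":0.055,"wx":0,"wy":0,"wz":-17.7}
    - {"dx":0.1184,"dy":-0.3669,"dz":0.085,"wx":0,"wy":0,"wz":-17.7}
    - {"dx":0.1184,"dy":-0.3669,"dz":0.104,"wx":0,"wy":0,"wz":-17.7}
    - {"dx":0.1184,"dy":-0.3669,"dz":0.106,"wx":0,"wy":0,"wz":-17.7}
    - {"dx":0.1184,"dy":-0.3669,"dz":0.106,"wx":0,"wy":0,"wz":-17.7}
    - {"dx":0.1184,"dy":-0.3669,"dz":0.106,"wx":0,"wy":0,"wz":-17.7}
  gripper: 0.6

```text
time_s: 31.0
tcp_pos: [0.543, -0.348, 0.1513]
ee_rot: [[-0.97, -0.243, 0.003], [-0.243, 0.97, -0.001], [-0.002, -0.002, -1.0]]
wrist_force: [-0.2, 0.5, 0.5]
gripper_width: 0.6
```

drive_tool:
  deltas:
    - {"dx":0,"dy":0,"dz":0,"wx":0,"wy":0,"wz":0}
    - {"dx":0,"dy":0,"dz":0,"wx":0,"wy":0,"wz":0}
    - {"dx":0,"dy":0,"dz":0,"wx":0,"wy":0,"wz":0}
    - {"dx":0,"dy":0,"dz":0,"wx":0,"wy":0,"wz":0}
    - {"dx":0,"dy":0,"dz":0,"wx":0,"wy":0,"wz":0}
    - {"dx":0,"dy":0,"dz":0,"wx":0,"wy":0,"wz":0}
    - {"dx":0,"dy":0,"dz":0,"wx":0,"wy":0,"wz":0}
    - {"dx":0,"dy":0,"dz":0,"wx":0,"wy":0,"wz":0}
    - {"dx":0,"dy":0,"dz":0,"wx":0,"wy":0,"wz":0}
  gripper: 0

```text
time_s: 31.9
tcp_pos: [0.5417, -0.3481, 0.1496]
ee_rot: [[-0.97, -0.242, 0.0], [-0.242, 0.97, -0.0], [-0.0, -0.0, -1.0]]
wrist_force: [-0.1, -0.3, -0.0]
gripper_width: 0.201
```

drive_tool:
  deltas:
    - {"dx":0,"dy":0,"dz":-0.015,"wx":0,"wy":0,"wz":0}
    - {"dx":0,"dy":0,"dz":-0.045,"wx":0,"wy":0,"wz":0}
    - {"dx":0,"dy":0,"dz":-0.085,"wx":0,"wy":0,"wz":0}
    - {"dx":0,"dy":0,"dz":-0.125,"wx":0,"wy":0,"wz":0}
    - {"dx":0,"dy":0,"dz":-0.15,"wx":0,"wy":0,"wz":0}
    - {"dx":-0.01,"dy":0.016,"dz":-0.16,"wx":0,"wy":0,"wz":1}
    - {"dx":-0.026,"dy":0.043,"dz":-0.16,"wx":0,"wy":0,"wz":3}
    - {"dx":-0.045,"dy":0.075,"dz":-0.16,"wx":0,"wy":0,"wz":5}
    - {"dx":-0.065,"dy":0.108,"dz":-0.16,"wx":0,"wy":0,"wz":7}
    - {"dx":-0.085,"dy":0.141,"dz":-0.16,"wx":0,"wy":0,"wz":9}
    - {"dx":-0.105,"dy":0.174,"dz":-0.16,"wx":0,"wy":0,"wz":11}
    - {"dx":-0.125,"dy":0.207,"dz":-0.16,"wx":0,"wy":0,"wz":13}
    - {"dx":-0.145,"dy":0.24,"dz":-0.16,"wx":0,"wy":0,"wz":15}
    - {"dx":-0.166,"dy":0.275,"dz":-0.16,"wx":0,"wy":0,"wz":16.5}
    - {"dx":-0.184,"dy":0.305,"dz":-0.16,"wx":0,"wy":0,"wz":17.7}
    - {"dx":-0.1947,"dy":0.323,"dz":-0.16,"wx":0,"wy":0,"wz":17.7}
    - {"dx":-0.1947,"dy":0.323,"dz":-0.16,"wx":0,"wy":0,"wz":17.7}
    - {"dx":-0.1947,"dy":0.323,"dz":-0.16,"wx":0,"wy":0,"wz":17.7}
    - {"dx":-0.1947,"dy":0.323,"dz":-0.16,"wx":0,"wy":0,"wz":17.7}
    - {"dx":-0.1947,"dy":0.323,"dz":-0.14,"wx":0,"wy":0,"wz":17.7}

```text
time_s: 33.9
tcp_pos: [0.6538, 0.011, 0.2929]
ee_rot: [[-0.998, 0.066, 0.007], [0.066, 0.998, 0.0], [-0.007, 0.001, -1.0]]
wrist_force: [0.4, 1.1, -0.6]
gripper_width: 0.198
```

drive_tool:
  deltas:
    - {"dx":0,"dy":0,"dz":0.01,"wx":0,"wy":0,"wz":0}
    - {"dx":0,"dy":0,"dz":0.01,"wx":0,"wy":0,"wz":0}
    - {"dx":0,"dy":0,"dz":0.01,"wx":0,"wy":0,"wz":0}

```text
time_s: 34.2
tcp_pos: [0.6526, 0.0117, 0.2799]
ee_rot: [[-0.998, 0.065, 0.0], [0.065, 0.998, -0.001], [-0.0, -0.001, -1.0]]
wrist_force: [-0.3, 0.2, 0.3]
gripper_width: 0.195
```

```bash
python3 two.py 15 340 210 375 150
```

```text
34.3 [0.65288621 0.01210217 0.28056448] 0.19653994642823755
```

View pics/two15.png

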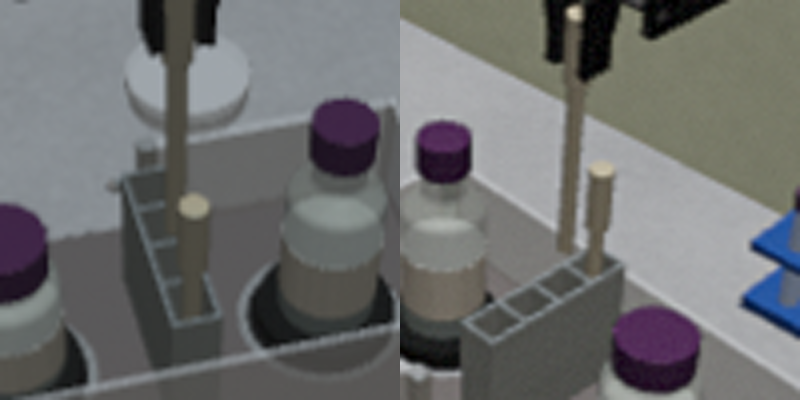

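drive_tool:
  deltas:
    - {"dx":0,"dy":0,"dz":0.02,"wx":0,"wy":0,"wz":0}
    - {"dx":0,"dy":0,"dz":0.045,"wx":0,"wy":0,"wz":0}
    - {"dx":0,"dy":0,"dz":0.07,"wx":0,"wy":0,"wz":0}
    - {"dx":0,"dy":0,"dz":0.095,"wx":0,"wy":0,"wz":0}
    - {"dx":0,"dy":0,"dz":0.115,"wx":0,"wy":0,"wz":0}
    - {"dx":0,"dy":0,"dz":0.123,"wx":0,"wy":0,"wz":0}
    - {"dx":0,"dy":0,"dz":0.124,"wx":0,"wy":0,"wz":0}
    - {"dx":0,"dy":0,"dz":0.124,"wx":0,"wy":0,"wz":0}

```text
time_s: 35.1
tcp_pos: [0.6534, 0.0125, 0.1568]
ee_rot: [[-0.998, 0.064, 0.002], [0.064, 0.998, 0.0], [-0.002, 0.0, -1.0]]
wrist_force: [-0.3, 0.5, 0.3]
gripper_width: 0.195
```

drive_tool:
  deltas:
    - {"dx":0,"dy":0,"dz":0,"wx":0,"wy":0,"wz":0}
    - {"dx":0,"dy":0,"dz":0,"wx":0,"wy":0,"wz":0}
    - {"dx":0,"dy":0,"dz":0,"wx":0,"wy":0,"wz":0}
    - {"dx":0,"dy":0,"dz":0,"wx":0,"wy":0,"wz":0}
    - {"dx":0,"dy":0,"dz":-0.02,"wx":0,"wy":0,"wz":0}
    - {"dx":0,"dy":0,"dz":-0.06,"wx":0,"wy":0,"wz":0}
    - {"dx":0,"dy":0,"dz":-0.1,"wx":0,"wy":0,"wz":0}
  gripper: 0.6

```text
time_s: 35.8
tcp_pos: [0.6521, 0.0123, 0.2562]
ee_rot: [[-0.998, 0.064, -0.002], [0.064, 0.998, -0.001], [0.002, -0.001, -1.0]]
wrist_force: [1.0, 0.3, 0.6]
gripper_width: 0.591
```

```bash
python3 two.py 16 340 210 375 150
```

```text
35.9 [0.6556974  0.01243141 0.2633344 ] 0.5979733037778102
```

View pics/two16.png

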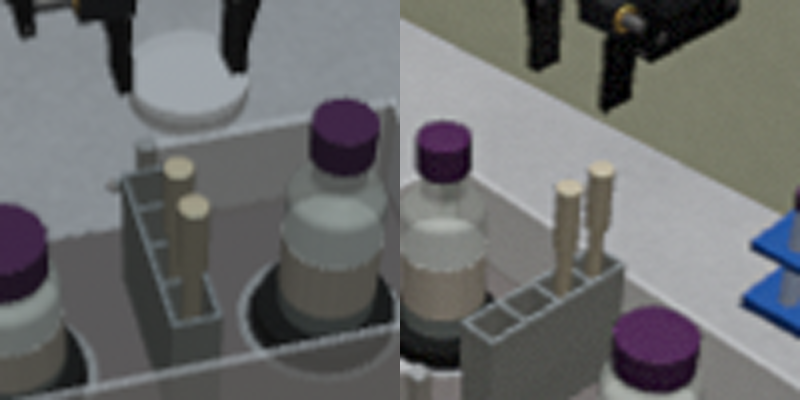

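drive_tool:
  deltas:
    - {"dx":0.005,"dy":-0.016,"dz":0,"wx":0,"wy":0,"wz":-1}
    - {"dx":0.016,"dy":-0.05,"dz":0,"wx":0,"wy":0,"wz":-3}
    - {"dx":0.03,"dy":-0.094,"dz":0,"wx":0,"wy":0,"wz":-5}
    - {"dx":0.044,"dy":-0.138,"dz":0,"wx":0,"wy":0,"wz":-7}
    - {"dx":0.058,"dy":-0.183,"dz":0,"wx":0,"wy":0,"wz":-9}
    - {"dx":0.072,"dy":-0.227,"dz":0,"wx":0,"wy":0,"wz":-11}
    - {"dx":0.086,"dy":-0.271,"dz":0,"wx":0,"wy":0,"wz":-13}
    - {"dx":0.1,"dy":-0.315,"dz":0,"wx":0,"wy":0,"wz":-15}
    - {"dx":0.113,"dy":-0.356,"dz":0,"wx":0,"wy":0,"wz":-17.7}
    - {"dx":0.1197,"dy":-0.3773,"dz":0,"wx":0,"wy":0,"wz":-17.7}
    - {"dx":0.1197,"dy":-0.3773,"dz":0,"wx":0,"wy":0,"wz":-17.7}
    - {"dx":0.1197,"dy":-0.3773,"dz":0,"wx":0,"wy":0,"wz":-17.7}
    - {"dx":0.1197,"dy":-0.3773,"dz":0.025,"wx":0,"wy":0,"wz":-17.7}
    - {"dx":0.1197,"dy":-0.3773,"dz":0.055,"wx":0,"wy":0,"wz":-17.7}
    - {"dx":0.1197,"dy":-0.3773,"dz":0.085,"wx":0,"wy":0,"wz":-17.7}
    - {"dx":0.1197,"dy":-0.3773,"dz":0.104,"wx":0,"wy":0,"wz":-17.7}
    - {"dx":0.1197,"dy":-0.3773,"dz":0.106,"wx":0,"wy":0,"wz":-17.7}
    - {"dx":0.1197,"dy":-0.3773,"dz":0.106,"wx":0,"wy":0,"wz":-17.7}
    - {"dx":0.1197,"dy":-0.3773,"dz":0.106,"wx":0,"wy":0,"wz":-17.7}
  gripper: 0.6

```text
time_s: 37.8
tcp_pos: [0.51, -0.3562, 0.1512]
ee_rot: [[-0.97, -0.243, 0.003], [-0.243, 0.97, -0.001], [-0.002, -0.002, -1.0]]
wrist_force: [-0.1, 0.0, 0.1]
gripper_width: 0.598
```

drive_tool:
  deltas:
    - {"dx":0,"dy":0,"dz":0,"wx":0,"wy":0,"wz":0}
    - {"dx":0,"dy":0,"dz":0,"wx":0,"wy":0,"wz":0}
    - {"dx":0,"dy":0,"dz":0,"wx":0,"wy":0,"wz":0}
    - {"dx":0,"dy":0,"dz":0,"wx":0,"wy":0,"wz":0}
    - {"dx":0,"dy":0,"dz":0,"wx":0,"wy":0,"wz":0}
    - {"dx":0,"dy":0,"dz":0,"wx":0,"wy":0,"wz":0}
    - {"dx":0,"dy":0,"dz":0,"wx":0,"wy":0,"wz":0}
    - {"dx":0,"dy":0,"dz":0,"wx":0,"wy":0,"wz":0}
    - {"dx":0,"dy":0,"dz":0,"wx":0,"wy":0,"wz":0}
  gripper: 0

```text
time_s: 38.7
tcp_pos: [0.5087, -0.3564, 0.1496]
ee_rot: [[-0.97, -0.242, 0.0], [-0.242, 0.97, -0.0], [0.0, -0.0, -1.0]]
wrist_force: [0.7, -0.1, 0.5]
gripper_width: 0.198
```

drive_tool:
  deltas:
    - {"dx":0,"dy":0,"dz":-0.015,"wx":0,"wy":0,"wz":0}
    - {"dx":0,"dy":0,"dz":-0.045,"wx":0,"wy":0,"wz":0}
    - {"dx":0,"dy":0,"dz":-0.085,"wx":0,"wy":0,"wz":0}
    - {"dx":0,"dy":0,"dz":-0.125,"wx":0,"wy":0,"wz":0}
    - {"dx":0,"dy":0,"dz":-0.15,"wx":0,"wy":0,"wz":0}
    - {"dx":-0.01,"dy":0.016,"dz":-0.16,"wx":0,"wy":0,"wz":1}
    - {"dx":-0.026,"dy":0.043,"dz":-0.16,"wx":0,"wy":0,"wz":3}
    - {"dx":-0.045,"dy":0.075,"dz":-0.16,"wx":0,"wy":0,"wz":5}
    - {"dx":-0.065,"dy":0.108,"dz":-0.16,"wx":0,"wy":0,"wz":7}
    - {"dx":-0.086,"dy":0.143,"dz":-0.16,"wx":0,"wy":0,"wz":9}
    - {"dx":-0.107,"dy":0.178,"dz":-0.16,"wx":0,"wy":0,"wz":11}
    - {"dx":-0.128,"dy":0.213,"dz":-0.16,"wx":0,"wy":0,"wz":13}
    - {"dx":-0.149,"dy":0.248,"dz":-0.16,"wx":0,"wy":0,"wz":15}
    - {"dx":-0.17,"dy":0.283,"dz":-0.16,"wx":0,"wy":0,"wz":16.5}
    - {"dx":-0.188,"dy":0.314,"dz":-0.16,"wx":0,"wy":0,"wz":17.7}
    - {"dx":-0.1992,"dy":0.3325,"dz":-0.16,"wx":0,"wy":0,"wz":17.7}
    - {"dx":-0.1992,"dy":0.3325,"dz":-0.16,"wx":0,"wy":0,"wz":17.7}
    - {"dx":-0.1992,"dy":0.3325,"dz":-0.16,"wx":0,"wy":0,"wz":17.7}
    - {"dx":-0.1992,"dy":0.3325,"dz":-0.16,"wx":0,"wy":0,"wz":17.7}
    - {"dx":-0.1992,"dy":0.3325,"dz":-0.14,"wx":0,"wy":0,"wz":17.7}

```text
time_s: 40.7
tcp_pos: [0.6229, 0.0133, 0.2926]
ee_rot: [[-0.998, 0.066, 0.007], [0.066, 0.998, 0.0], [-0.007, 0.001, -1.0]]
wrist_force: [-0.3, 1.1, -1.0]
gripper_width: 0.201
```

drive_tool:
  deltas:
    - {"dx":0,"dy":0,"dz":0.01,"wx":0,"wy":0,"wz":0}
    - {"dx":0,"dy":0,"dz":0.01,"wx":0,"wy":0,"wz":0}
    - {"dx":0,"dy":0,"dz":0.01,"wx":0,"wy":0,"wz":0}

```text
time_s: 41.0
tcp_pos: [0.6216, 0.0138, 0.2799]
ee_rot: [[-0.998, 0.065, 0.0], [0.065, 0.998, -0.001], [-0.0, -0.001, -1.0]]
wrist_force: [0.8, 0.8, -0.2]
gripper_width: 0.195
```

```bash
python3 two.py 17 340 210 375 150
```

```text
41.1 [0.62194342 0.01416942 0.28052282] 0.19287422845559224
```

View pics/two17.png

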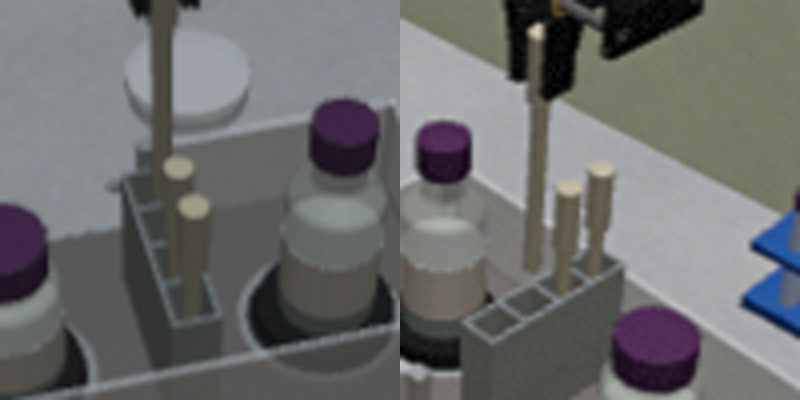

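drive_tool:
  deltas:
    - {"dx":0,"dy":0,"dz":0.02,"wx":0,"wy":0,"wz":0}
    - {"dx":0,"dy":0,"dz":0.045,"wx":0,"wy":0,"wz":0}
    - {"dx":0,"dy":0,"dz":0.07,"wx":0,"wy":0,"wz":0}
    - {"dx":0,"dy":0,"dz":0.095,"wx":0,"wy":0,"wz":0}
    - {"dx":0,"dy":0,"dz":0.115,"wx":0,"wy":0,"wz":0}
    - {"dx":0,"dy":0,"dz":0.123,"wx":0,"wy":0,"wz":0}
    - {"dx":0,"dy":0,"dz":0.124,"wx":0,"wy":0,"wz":0}
    - {"dx":0,"dy":0,"dz":0.124,"wx":0,"wy":0,"wz":0}

```text
time_s: 41.9
tcp_pos: [0.6224, 0.0146, 0.1567]
ee_rot: [[-0.998, 0.064, 0.002], [0.064, 0.998, 0.0], [-0.002, 0.0, -1.0]]
wrist_force: [1.4, -0.4, -0.2]
gripper_width: 0.196
```

drive_tool:
  deltas:
    - {"dx":0,"dy":0,"dz":0,"wx":0,"wy":0,"wz":0}
    - {"dx":0,"dy":0,"dz":0,"wx":0,"wy":0,"wz":0}
    - {"dx":0,"dy":0,"dz":0,"wx":0,"wy":0,"wz":0}
    - {"dx":0,"dy":0,"dz":0,"wx":0,"wy":0,"wz":0}
    - {"dx":0,"dy":0,"dz":-0.02,"wx":0,"wy":0,"wz":0}
    - {"dx":0,"dy":0,"dz":-0.06,"wx":0,"wy":0,"wz":0}
    - {"dx":0,"dy":0,"dz":-0.1,"wx":0,"wy":0,"wz":0}
  gripper: 0.6

```text
time_s: 42.6
tcp_pos: [0.6211, 0.0143, 0.2562]
ee_rot: [[-0.998, 0.064, -0.002], [0.064, 0.998, -0.001], [0.002, -0.001, -1.0]]
wrist_force: [1.0, -0.5, 0.3]
gripper_width: 0.592
```

```bash
python3 two.py 18 340 210 375 150
```

```text
42.7 [0.62477556 0.01452959 0.2629812 ] 0.6001436601809024
```

View pics/two18.png

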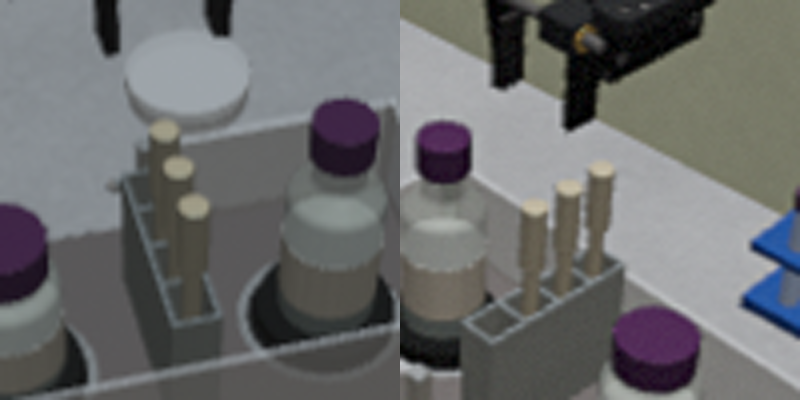

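drive_tool:
  deltas:
    - {"dx":0.005,"dy":-0.016,"dz":0,"wx":0,"wy":0,"wz":-1}
    - {"dx":0.016,"dy":-0.05,"dz":0,"wx":0,"wy":0,"wz":-3}
    - {"dx":0.03,"dy":-0.096,"dz":0,"wx":0,"wy":0,"wz":-5}
    - {"dx":0.044,"dy":-0.141,"dz":0,"wx":0,"wy":0,"wz":-7}
    - {"dx":0.058,"dy":-0.186,"dz":0,"wx":0,"wy":0,"wz":-9}
    - {"dx":0.072,"dy":-0.231,"dz":0,"wx":0,"wy":0,"wz":-11}
    - {"dx":0.086,"dy":-0.276,"dz":0,"wx":0,"wy":0,"wz":-13}
    - {"dx":0.1,"dy":-0.32,"dz":0,"wx":0,"wy":0,"wz":-15}
    - {"dx":0.114,"dy":-0.364,"dz":0,"wx":0,"wy":0,"wz":-17.7}
    - {"dx":0.1211,"dy":-0.3875,"dz":0,"wx":0,"wy":0,"wz":-17.7}
    - {"dx":0.1211,"dy":-0.3875,"dz":0,"wx":0,"wy":0,"wz":-17.7}
    - {"dx":0.1211,"dy":-0.3875,"dz":0,"wx":0,"wy":0,"wz":-17.7}
    - {"dx":0.1211,"dy":-0.3875,"dz":0.025,"wx":0,"wy":0,"wz":-17.7}
    - {"dx":0.1211,"dy":-0.3875,"dz":0.055,"wx":0,"wy":0,"wz":-17.7}
    - {"dx":0.1211,"dy":-0.3875,"dz":0.085,"wx":0,"wy":0,"wz":-17.7}
    - {"dx":0.1211,"dy":-0.3875,"dz":0.104,"wx":0,"wy":0,"wz":-17.7}
    - {"dx":0.1211,"dy":-0.3875,"dz":0.106,"wx":0,"wy":0,"wz":-17.7}
    - {"dx":0.1211,"dy":-0.3875,"dz":0.106,"wx":0,"wy":0,"wz":-17.7}
    - {"dx":0.1211,"dy":-0.3875,"dz":0.106,"wx":0,"wy":0,"wz":-17.7}
  gripper: 0.6

```text
time_s: 44.6
tcp_pos: [0.4769, -0.3643, 0.1512]
ee_rot: [[-0.97, -0.243, 0.003], [-0.243, 0.97, -0.002], [-0.002, -0.002, -1.0]]
wrist_force: [0.3, -0.7, 0.6]
gripper_width: 0.6
```

drive_tool:
  deltas:
    - {"dx":0,"dy":0,"dz":0,"wx":0,"wy":0,"wz":0}
    - {"dx":0,"dy":0,"dz":0,"wx":0,"wy":0,"wz":0}
    - {"dx":0,"dy":0,"dz":0,"wx":0,"wy":0,"wz":0}
    - {"dx":0,"dy":0,"dz":0,"wx":0,"wy":0,"wz":0}
    - {"dx":0,"dy":0,"dz":0,"wx":0,"wy":0,"wz":0}
    - {"dx":0,"dy":0,"dz":0,"wx":0,"wy":0,"wz":0}
    - {"dx":0,"dy":0,"dz":0,"wx":0,"wy":0,"wz":0}
    - {"dx":0,"dy":0,"dz":0,"wx":0,"wy":0,"wz":0}
    - {"dx":0,"dy":0,"dz":0,"wx":0,"wy":0,"wz":0}
  gripper: 0

```text
time_s: 45.5
tcp_pos: [0.4757, -0.3645, 0.1496]
ee_rot: [[-0.97, -0.242, 0.0], [-0.242, 0.97, -0.0], [-0.0, -0.0, -1.0]]
wrist_force: [-0.2, 1.6, 0.1]
gripper_width: 0.196
```

drive_tool:
  deltas:
    - {"dx":0,"dy":0,"dz":-0.015,"wx":0,"wy":0,"wz":0}
    - {"dx":0,"dy":0,"dz":-0.045,"wx":0,"wy":0,"wz":0}
    - {"dx":0,"dy":0,"dz":-0.085,"wx":0,"wy":0,"wz":0}
    - {"dx":0,"dy":0,"dz":-0.125,"wx":0,"wy":0,"wz":0}
    - {"dx":0,"dy":0,"dz":-0.15,"wx":0,"wy":0,"wz":0}
    - {"dx":-0.01,"dy":0.016,"dz":-0.16,"wx":0,"wy":0,"wz":1}
    - {"dx":-0.026,"dy":0.043,"dz":-0.16,"wx":0,"wy":0,"wz":3}
    - {"dx":-0.046,"dy":0.077,"dz":-0.16,"wx":0,"wy":0,"wz":5}
    - {"dx":-0.067,"dy":0.112,"dz":-0.16,"wx":0,"wy":0,"wz":7}
    - {"dx":-0.088,"dy":0.147,"dz":-0.16,"wx":0,"wy":0,"wz":9}
    - {"dx":-0.109,"dy":0.182,"dz":-0.16,"wx":0,"wy":0,"wz":11}
    - {"dx":-0.13,"dy":0.218,"dz":-0.16,"wx":0,"wy":0,"wz":13}
    - {"dx":-0.151,"dy":0.254,"dz":-0.16,"wx":0,"wy":0,"wz":15}
    - {"dx":-0.173,"dy":0.29,"dz":-0.16,"wx":0,"wy":0,"wz":16.5}
    - {"dx":-0.192,"dy":0.322,"dz":-0.16,"wx":0,"wy":0,"wz":17.7}
    - {"dx":-0.2037,"dy":0.3418,"dz":-0.16,"wx":0,"wy":0,"wz":17.7}
    - {"dx":-0.2037,"dy":0.3418,"dz":-0.16,"wx":0,"wy":0,"wz":17.7}
    - {"dx":-0.2037,"dy":0.3418,"dz":-0.16,"wx":0,"wy":0,"wz":17.7}
    - {"dx":-0.2037,"dy":0.3418,"dz":-0.16,"wx":0,"wy":0,"wz":17.7}
    - {"dx":-0.2037,"dy":0.3418,"dz":-0.14,"wx":0,"wy":0,"wz":17.7}

```text
time_s: 47.5
tcp_pos: [0.592, 0.0154, 0.2925]
ee_rot: [[-0.998, 0.066, 0.007], [0.066, 0.998, 0.001], [-0.007, 0.001, -1.0]]
wrist_force: [-0.7, -0.0, -0.5]
gripper_width: 0.198
```

drive_tool:
  deltas:
    - {"dx":0,"dy":0,"dz":0.01,"wx":0,"wy":0,"wz":0}
    - {"dx":0,"dy":0,"dz":0.01,"wx":0,"wy":0,"wz":0}
    - {"dx":0,"dy":0,"dz":0.01,"wx":0,"wy":0,"wz":0}

```text
time_s: 47.8
tcp_pos: [0.5907, 0.0158, 0.2799]
ee_rot: [[-0.998, 0.065, 0.0], [0.065, 0.998, -0.0], [-0.0, -0.0, -1.0]]
wrist_force: [1.0, -0.8, -0.6]
gripper_width: 0.192
```

```bash
python3 two.py 19 340 210 375 150
```

```text
47.9 [0.59105703 0.01622171 0.28050616] 0.1988363150926095
```

View pics/two19.png

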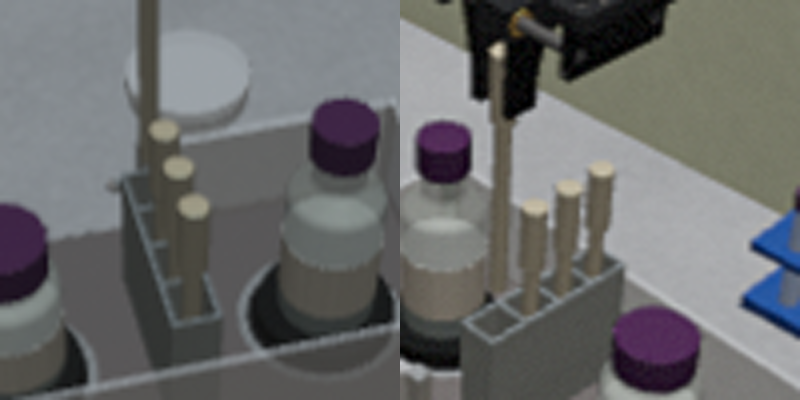

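drive_tool:
  deltas:
    - {"dx":0,"dy":0,"dz":0.02,"wx":0,"wy":0,"wz":0}
    - {"dx":0,"dy":0,"dz":0.045,"wx":0,"wy":0,"wz":0}
    - {"dx":0,"dy":0,"dz":0.07,"wx":0,"wy":0,"wz":0}
    - {"dx":0,"dy":0,"dz":0.095,"wx":0,"wy":0,"wz":0}
    - {"dx":0,"dy":0,"dz":0.115,"wx":0,"wy":0,"wz":0}
    - {"dx":0,"dy":0,"dz":0.123,"wx":0,"wy":0,"wz":0}
    - {"dx":0,"dy":0,"dz":0.124,"wx":0,"wy":0,"wz":0}
    - {"dx":0,"dy":0,"dz":0.124,"wx":0,"wy":0,"wz":0}

```text
time_s: 48.7
tcp_pos: [0.5915, 0.0166, 0.1567]
ee_rot: [[-0.998, 0.064, 0.002], [0.064, 0.998, 0.0], [-0.002, 0.0, -1.0]]
wrist_force: [-0.6, -0.3, -0.0]
gripper_width: 0.194
```

drive_tool:
  deltas:
    - {"dx":0,"dy":0,"dz":0,"wx":0,"wy":0,"wz":0}
    - {"dx":0,"dy":0,"dz":0,"wx":0,"wy":0,"wz":0}
    - {"dx":0,"dy":0,"dz":0,"wx":0,"wy":0,"wz":0}
    - {"dx":0,"dy":0,"dz":0,"wx":0,"wy":0,"wz":0}
    - {"dx":0,"dy":0,"dz":-0.02,"wx":0,"wy":0,"wz":0}
    - {"dx":0,"dy":0,"dz":-0.06,"wx":0,"wy":0,"wz":0}
    - {"dx":0,"dy":0,"dz":-0.1,"wx":0,"wy":0,"wz":0}
    - {"dx":0,"dy":0,"dz":-0.1,"wx":0,"wy":0,"wz":0}
    - {"dx":0,"dy":0,"dz":-0.1,"wx":0,"wy":0,"wz":0}
  gripper: 0.6

```text
time_s: 49.6
tcp_pos: [0.5909, 0.0167, 0.2568]
ee_rot: [[-0.998, 0.065, 0.003], [0.065, 0.998, 0.001], [-0.002, 0.001, -1.0]]
wrist_force: [0.7, -0.6, -0.7]
gripper_width: 0.6
```

```bash
python3 two.py 20 340 210 375 150; python3 - <<'E'
from circ import *
s=snap('wrist','wrist20')
it=[((.6305,-.088),.138,.028),((.6435,.1155),.183,.020),((.6435,.1155),.008,.048),((.6305,-.088),.008,.048)]
overlay('scene20',it,(260,180,430,290),4,'o1'); overlay('side20',it,(300,130,440,250),5,'o2')
a=cv2.imread('pics/o1.png');b=cv2.imread('pics/o2.png')
h=max(a.shape[0],b.shape[0]);
cv2.imwrite('pics/o5.png',cv2.resize(np.hstack([cv2.copyMakeBorder(i,0,h-i.shape[0],0,0,0) for i in (a,b)]),None,fx=.58,fy=.58,interpolation=cv2.INTER_AREA))
E
```

```text
49.7 [0.58987618 0.01648363 0.25442417] 0.5984431199131011
```

View pics/o5.png

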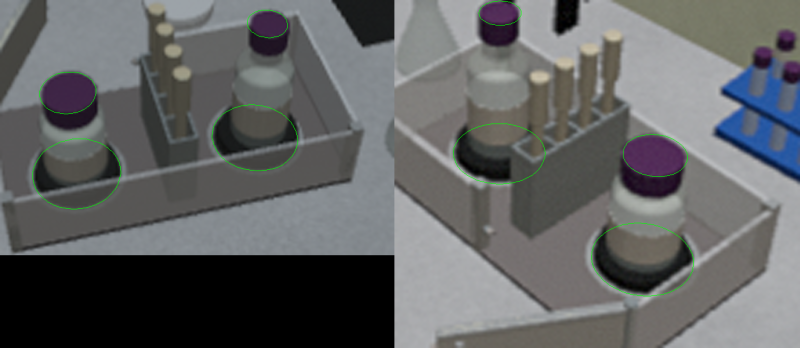

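View pics/wrist20.png

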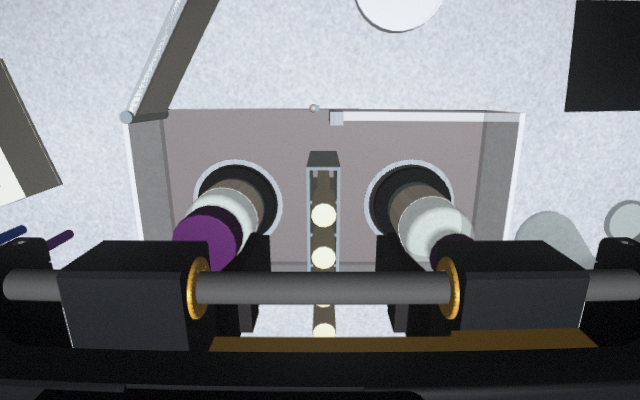

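View pics/two20.png

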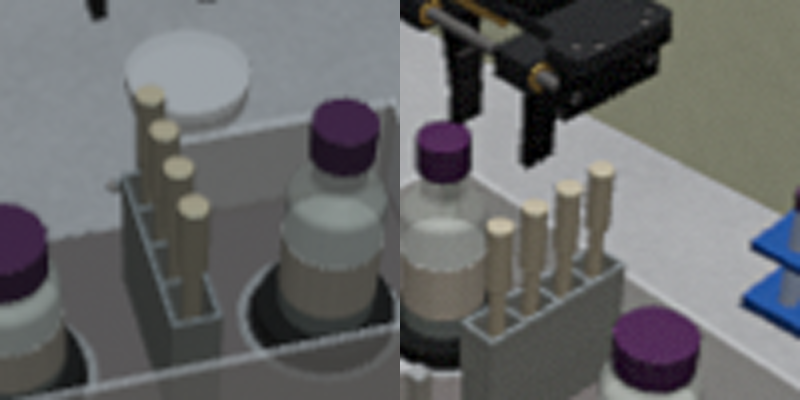

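```bash
python3 - <<'E'
from circ import *
from fit import W
p=[.6220,.0145,-.0639]
h=W(p,[-.091,-.18,.085]);print('hinge',h)
print('petri',onz('side20',(278,218),.026), np.hypot(*(onz('side20',(278,218),.026)-h)[:2]))
im={}
for n,crop in (('scene20',(240,140,330,230)),('side20',(290,200,420,290))):
    x0,y0,x1,y1=crop;k=5
    a=np.load(f'pics/{n}.npz')['im'][:,:,::-1];a=cv2.resize(a[y0:y1,x0:x1],None,fx=k,fy=k,interpolation=cv2.INTER_CUBIC)
    for th,col in ((.8,(0,0,255)),(.9,(0,255,0)),(1.0,(255,0,0)),(1.1,(0,255,255)),(1.2,(255,0,255))):
        t=p[2]+th; yd=np.array([-np.sin(t),np.cos(t)]);nx=np.array([np.cos(t),np.sin(t)])
        P=[np.r_[h[:2]-.004*nx,.085],np.r_[h[:2]-.004*nx+.165*yd,.085],np.r_[h[:2]-.004*nx+.165*yd,.012]]
        q=(proj(n,P)-[x0,y0]+.5)*k
        cv2.polylines(a,[q.astype(int)],False,col,1)
    cv2.imwrite('pics/g_'+n+'.png',a)
E
```

```text
hinge [ 0.51969155 -0.15932169  0.085     ]
petri [0.41322208 0.10795097 0.026     ] 0.2876984987232329
```

View pics/g_scene20.png

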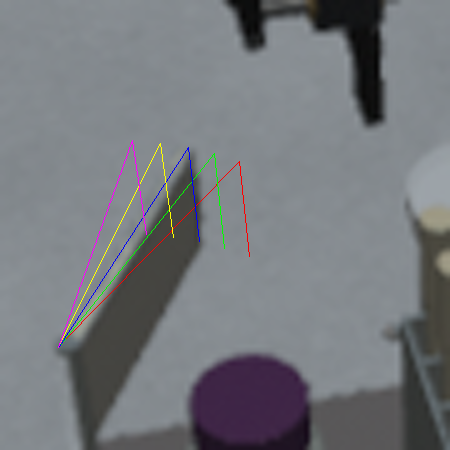

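View pics/g_side20.png

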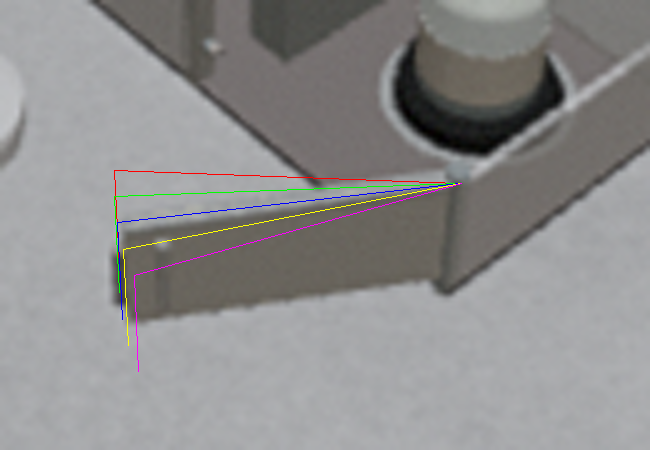

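drive_tool:
  deltas:
    - {"dx":0.012,"dy":-0.009,"dz":0,"wx":0,"wy":0,"wz":-4}
    - {"dx":0.036,"dy":-0.028,"dz":0,"wx":0,"wy":0,"wz":-11}
    - {"dx":0.064,"dy":-0.049,"dz":0,"wx":0,"wy":0,"wz":-18}
    - {"dx":0.092,"dy":-0.071,"dz":0,"wx":0,"wy":0,"wz":-25}
    - {"dx":0.12,"dy":-0.093,"dz":0,"wx":0,"wy":0,"wz":-32}
    - {"dx":0.148,"dy":-0.114,"dz":0.02,"wx":0,"wy":0,"wz":-39}
    - {"dx":0.174,"dy":-0.134,"dz":0.05,"wx":0,"wy":0,"wz":-46}
    - {"dx":0.19,"dy":-0.147,"dz":0.08,"wx":0,"wy":0,"wz":-53}
    - {"dx":0.1937,"dy":-0.1495,"dz":0.1,"wx":0,"wy":0,"wz":-58}
    - {"dx":0.1937,"dy":-0.1495,"dz":0.105,"wx":0,"wy":0,"wz":-58}
    - {"dx":0.1937,"dy":-0.1495,"dz":0.105,"wx":0,"wy":0,"wz":-58}
    - {"dx":0.1937,"dy":-0.1495,"dz":0.105,"wx":0,"wy":0,"wz":-58}
  gripper: 0

```text
time_s: 50.95
tcp_pos: [0.3889, -0.12, 0.1512]
ee_rot: [[-0.584, -0.812, 0.001], [-0.812, 0.584, -0.0], [-0.0, -0.001, -1.0]]
wrist_force: [0.1, 0.3, 0.4]
gripper_width: 0.006
```

```bash
python3 two.py 21 285 180 320 230;python3 - <<'E'
from circ import *
s=snap('wrist','wrist21')
E
```

```text
51.05 [ 0.38893719 -0.11987121  0.15140193] 0.005911162196252246
```

View pics/two21.png

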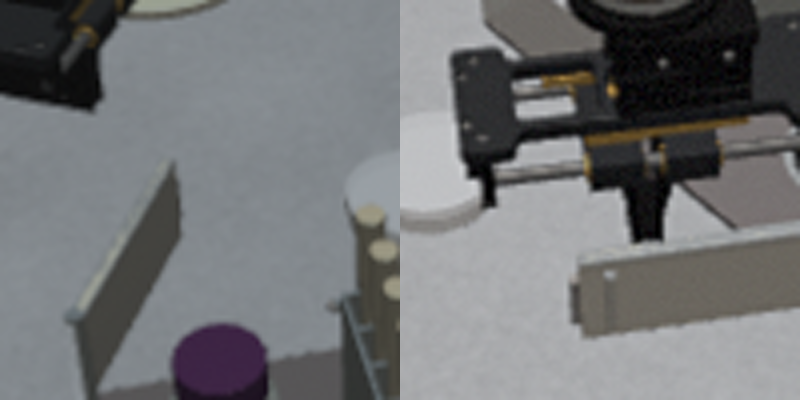

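View pics/wrist21.png

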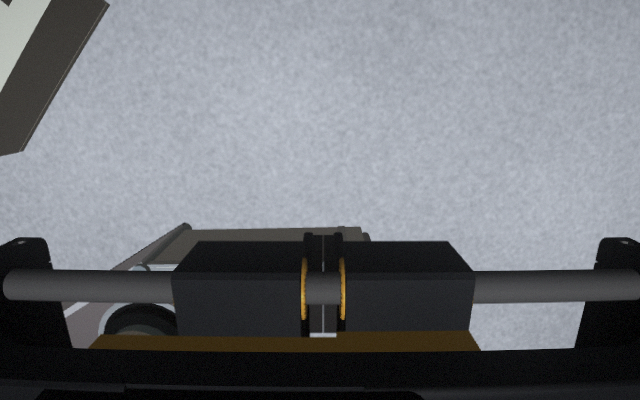

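drive_tool:
  deltas:
    - {"dx":0,"dy":0,"dz":0.03,"wx":0,"wy":0,"wz":0}
    - {"dx":0,"dy":0,"dz":0.05,"wx":0,"wy":0,"wz":0}
    - {"dx":0,"dy":0,"dz":0.07,"wx":0,"wy":0,"wz":0}
    - {"dx":0,"dy":0,"dz":0.09,"wx":0,"wy":0,"wz":0}
    - {"dx":0,"dy":0,"dz":0.096,"wx":0,"wy":0,"wz":0}
    - {"dx":0,"dy":0,"dz":0.096,"wx":0,"wy":0,"wz":0}
    - {"dx":0,"dy":0,"dz":0.096,"wx":0,"wy":0,"wz":0}

```text
time_s: 51.8
tcp_pos: [0.3887, -0.1201, 0.0554]
ee_rot: [[-0.583, -0.812, 0.002], [-0.812, 0.583, -0.0], [-0.001, -0.001, -1.0]]
wrist_force: [0.6, 0.2, 0.4]
gripper_width: 0.007
```

```bash
python3 two.py 22 285 180 320 230; python3 - <<'E'
import numpy as np
h=np.array([.5197,-.1593]);c0=np.array([.3885,-.1200]);g=-.0639
tx=np.array([-.584,-.812]);ty=np.array([-.812,.584])
def pos(th,off,r=.13):
    t=g+th;yd=np.array([-np.sin(t),np.cos(t)]);n=-np.array([np.cos(t),np.sin(t)]); return h+r*yd+off*n
for th in [1.01,.9,.8,.7,.6,.5,.4,.3,.2,.1,.05,0]:
    for off in (.0145,):
        d=pos(th,off)-c0; print(th,pos(th,off).round(4),'dx %.4f dy %.4f wz %.1f'%(d@tx,d@ty,np.degrees(1.01-th)))
E
```

```text
51.9 [ 0.38867645 -0.12006217  0.05555196] 0.002385246671888863
1.01 [ 0.4058 -0.095 ] dx -0.0304 dy 0.0006 wz 0.0
0.9 [ 0.4135 -0.0829] dx -0.0447 dy 0.0013 wz 6.3
0.8 [ 0.4217 -0.0727] dx -0.0578 dy 0.0007 wz 12.0
0.7 [ 0.4308 -0.0633] dx -0.0707 dy -0.0013 wz 17.8
0.6 [ 0.4408 -0.0549] dx -0.0834 dy -0.0045 wz 23.5
0.5 [ 0.4516 -0.0476] dx -0.0957 dy -0.0090 wz 29.2
0.4 [ 0.4631 -0.0414] dx -0.1074 dy -0.0147 wz 35.0
0.3 [ 0.4752 -0.0363] dx -0.1186 dy -0.0215 wz 40.7
0.2 [ 0.4877 -0.0325] dx -0.1290 dy -0.0294 wz 46.4
0.1 [ 0.5005 -0.0299] dx -0.1386 dy -0.0383 wz 52.1
0.05 [ 0.507  -0.0291] dx -0.1430 dy -0.0431 wz 55.0
0 [ 0.5135 -0.0286] dx -0.1472 dy -0.0482 wz 57.9
```

View pics/two22.png

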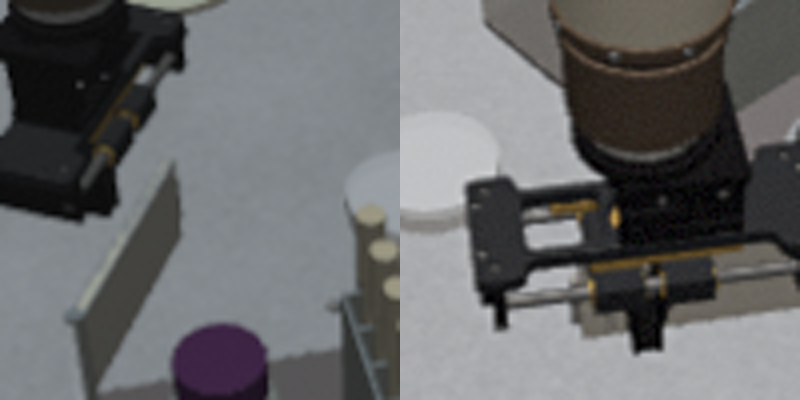

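drive_tool:
  deltas:
    - {"dx":-0.01,"dy":0,"dz":0,"wx":0,"wy":0,"wz":0}
    - {"dx":-0.02,"dy":0,"dz":0,"wx":0,"wy":0,"wz":0}
    - {"dx":-0.03,"dy":0.0006,"dz":0,"wx":0,"wy":0,"wz":0}
    - {"dx":-0.0375,"dy":0.001,"dz":0,"wx":0,"wy":0,"wz":3}
    - {"dx":-0.0447,"dy":0.0013,"dz":0,"wx":0,"wy":0,"wz":6.3}
    - {"dx":-0.051,"dy":0.001,"dz":0,"wx":0,"wy":0,"wz":9}
    - {"dx":-0.0578,"dy":0.0007,"dz":0,"wx":0,"wy":0,"wz":12}
    - {"dx":-0.0643,"dy":-0.0003,"dz":0,"wx":0,"wy":0,"wz":15}
    - {"dx":-0.0707,"dy":-0.0013,"dz":0,"wx":0,"wy":0,"wz":17.8}
    - {"dx":-0.077,"dy":-0.003,"dz":0,"wx":0,"wy":0,"wz":20.6}
    - {"dx":-0.0834,"dy":-0.0045,"dz":0,"wx":0,"wy":0,"wz":23.5}
    - {"dx":-0.0895,"dy":-0.0068,"dz":0,"wx":0,"wy":0,"wz":26.3}
    - {"dx":-0.0957,"dy":-0.009,"dz":0,"wx":0,"wy":0,"wz":29.2}
    - {"dx":-0.0957,"dy":-0.009,"dz":0,"wx":0,"wy":0,"wz":29.2}
    - {"dx":-0.0957,"dy":-0.009,"dz":0,"wx":0,"wy":0,"wz":29.2}

```text
time_s: 53.4
tcp_pos: [0.4509, -0.0472, 0.0545]
ee_rot: [[-0.905, -0.426, -0.0], [-0.426, 0.905, 0.0], [0.0, 0.0, -1.0]]
wrist_force: [0.3, 0.1, -0.3]
gripper_width: 0.008
```

```bash
python3 two.py 23 295 185 340 220; python3 - <<'E'
from circ import *
snap('wrist','wrist23')
E
```

```text
53.5 [ 0.450658   -0.04751203  0.05453306] 0.004661915453914636
```

View pics/two23.png

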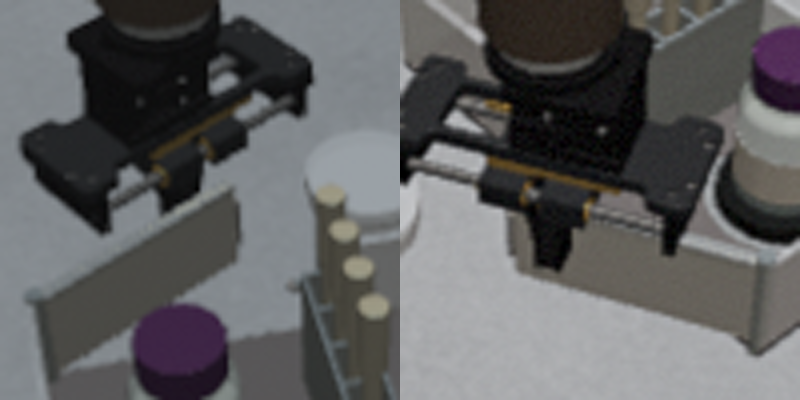

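View pics/wrist23.png

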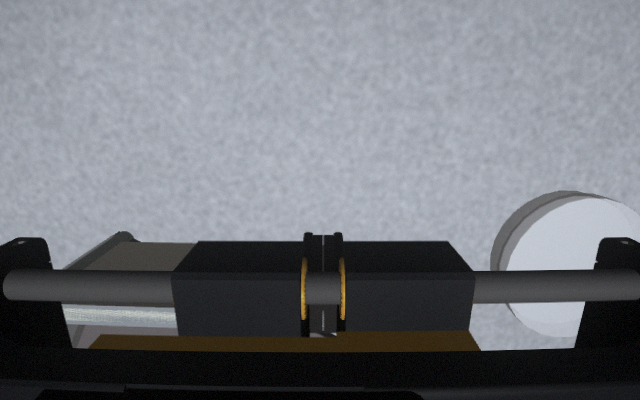

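```bash
python3 - <<'E'
import numpy as np
h=np.array([.5197,-.1593]);g=-.0639
tx=np.array([-.905,-.426]);ty=np.array([-.426,.905])
def pos(th,off,r=.13):
    t=g+th;yd=np.array([-np.sin(t),np.cos(t)]);n=-np.array([np.cos(t),np.sin(t)]); return h+r*yd+off*n
c0=pos(.5,.0145)
for th in np.arange(.45,.04,-.05):
        d=pos(th,.0145)-c0; print(round(th,2),'dx %.4f dy %.4f wz %.1f'%(d@tx,d@ty,np.degrees(.5-th)))
E
```

```text
0.45 dx -0.0065 dy 0.0005 wz 2.9
0.4 dx -0.0131 dy 0.0007 wz 5.7
0.35 dx -0.0196 dy 0.0006 wz 8.6
0.3 dx -0.0261 dy 0.0002 wz 11.5
0.25 dx -0.0326 dy -0.0006 wz 14.3
0.2 dx -0.0391 dy -0.0017 wz 17.2
0.15 dx -0.0455 dy -0.0031 wz 20.1
0.1 dx -0.0518 dy -0.0048 wz 22.9
0.05 dx -0.0580 dy -0.0069 wz 25.8
```

drive_tool:
  deltas:
    - {"dx":-0.0065,"dy":0.0005,"dz":0,"wx":0,"wy":0,"wz":2.9}
    - {"dx":-0.0131,"dy":0.0007,"dz":0,"wx":0,"wy":0,"wz":5.7}
    - {"dx":-0.0196,"dy":0.0006,"dz":0,"wx":0,"wy":0,"wz":8.6}
    - {"dx":-0.0261,"dy":0.0002,"dz":0,"wx":0,"wy":0,"wz":11.5}
    - {"dx":-0.0326,"dy":-0.0006,"dz":0,"wx":0,"wy":0,"wz":14.3}
    - {"dx":-0.0391,"dy":-0.0017,"dz":0,"wx":0,"wy":0,"wz":17.2}
    - {"dx":-0.0455,"dy":-0.0031,"dz":0,"wx":0,"wy":0,"wz":20.1}
    - {"dx":-0.0518,"dy":-0.0048,"dz":0,"wx":0,"wy":0,"wz":22.9}
    - {"dx":-0.055,"dy":-0.006,"dz":0,"wx":0,"wy":0,"wz":25}
    - {"dx":-0.055,"dy":-0.006,"dz":0,"wx":0,"wy":0,"wz":28.6}
    - {"dx":-0.055,"dy":-0.006,"dz":0,"wx":0,"wy":0,"wz":28.6}

```text
time_s: 54.65
tcp_pos: [0.503, -0.0299, 0.0545]
ee_rot: [[-0.998, 0.061, -0.0], [0.061, 0.998, -0.0], [0.0, -0.0, -1.0]]
wrist_force: [0.1, 0.1, 0.7]
gripper_width: 0.005
```

```bash
python3 two.py 24 305 190 350 215
```

```text
54.75 [ 0.50298582 -0.0298947   0.05453523] 0.005987942380734013
```

View pics/two24.png

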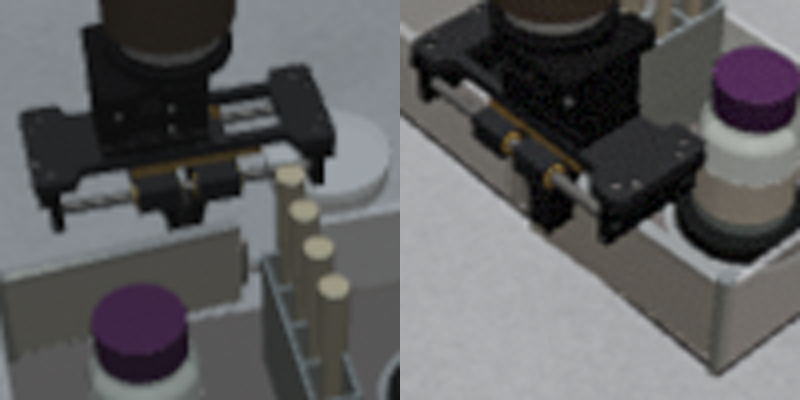

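drive_tool:
  deltas:
    - {"dx":-0.002,"dy":0,"dz":0,"wx":0,"wy":0,"wz":0}
    - {"dx":-0.004,"dy":0,"dz":0,"wx":0,"wy":0,"wz":0}
    - {"dx":-0.006,"dy":0,"dz":0,"wx":0,"wy":0,"wz":0}
    - {"dx":-0.006,"dy":0,"dz":0,"wx":0,"wy":0,"wz":0}
    - {"dx":-0.006,"dy":0,"dz":0,"wx":0,"wy":0,"wz":0}

```text
time_s: 55.25
tcp_pos: [0.5046, -0.0307, 0.0536]
ee_rot: [[-0.998, 0.061, -0.01], [0.061, 0.998, -0.001], [0.01, -0.002, -1.0]]
wrist_force: [-8.6, 2.8, 4.0]
gripper_width: 0.006
```

drive_tool:
  deltas:
    - {"dx":-0.002,"dy":0,"dz":0,"wx":0,"wy":0,"wz":0}
    - {"dx":-0.004,"dy":0,"dz":0,"wx":0,"wy":0,"wz":0}
    - {"dx":-0.004,"dy":0,"dz":0,"wx":0,"wy":0,"wz":0}
    - {"dx":-0.004,"dy":0,"dz":0,"wx":0,"wy":0,"wz":0}

```text
time_s: 55.65
tcp_pos: [0.5136, -0.0304, 0.0546]
ee_rot: [[-0.998, 0.061, 0.001], [0.061, 0.998, -0.0], [-0.001, -0.0, -1.0]]
wrist_force: [0.4, 0.4, -1.0]
gripper_width: 0.004
```

```bash
python3 two.py 25 310 190 350 215
```

```text
55.75 [ 0.51359158 -0.03040116  0.05458183] 0.0016289310024267159
```

View pics/two25.png

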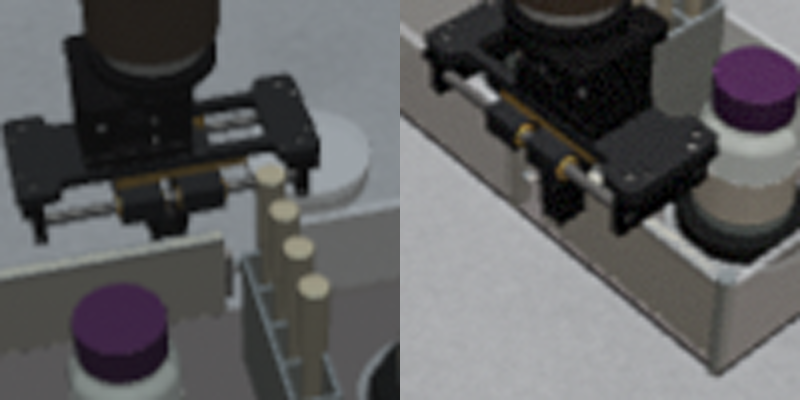

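drive_tool:
  deltas:
    - {"dx":-0.001,"dy":0,"dz":0,"wx":0,"wy":0,"wz":0}
    - {"dx":-0.002,"dy":0,"dz":0,"wx":0,"wy":0,"wz":0}
    - {"dx":-0.002,"dy":0,"dz":0,"wx":0,"wy":0,"wz":0}
    - {"dx":-0.002,"dy":0,"dz":0,"wx":0,"wy":0,"wz":0}

```text
time_s: 56.15
tcp_pos: [0.5136, -0.0306, 0.0543]
ee_rot: [[-0.998, 0.062, -0.003], [0.062, 0.998, -0.0], [0.003, -0.0, -1.0]]
wrist_force: [-4.4, 1.8, 2.3]
gripper_width: 0.004
```

drive_tool:
  deltas:
    - {"dx":0.01,"dy":0,"dz":0,"wx":0,"wy":0,"wz":0}
    - {"dx":0.03,"dy":0,"dz":0,"wx":0,"wy":0,"wz":0}
    - {"dx":0.06,"dy":0,"dz":0,"wx":0,"wy":0,"wz":0}
    - {"dx":0.07,"dy":0,"dz":-0.03,"wx":0,"wy":0,"wz":0}
    - {"dx":0.07,"dy":0,"dz":-0.07,"wx":0,"wy":0,"wz":0}
    - {"dx":0.07,"dy":0,"dz":-0.11,"wx":0,"wy":0,"wz":0}
    - {"dx":0.07,"dy":0,"dz":-0.15,"wx":0,"wy":0,"wz":0}
    - {"dx":0.07,"dy":0,"dz":-0.19,"wx":0,"wy":0,"wz":0}
    - {"dx":0.07,"dy":0,"dz":-0.22,"wx":0,"wy":0,"wz":0}
    - {"dx":0.07,"dy":0,"dz":-0.22,"wx":0,"wy":0,"wz":0}
    - {"dx":0.07,"dy":0,"dz":-0.22,"wx":0,"wy":0,"wz":0}

```text
time_s: 57.25
tcp_pos: [0.4455, -0.0261, 0.2751]
ee_rot: [[-0.998, 0.061, 0.003], [0.061, 0.998, 0.001], [-0.003, 0.001, -1.0]]
wrist_force: [-0.3, -0.1, -1.2]
gripper_width: 0.009
```

```bash
python3 - <<'E'
from circ import *
snap('scene','scene26',(140,130,500,330),2.2);snap('side','side26');
it=[((.6305,-.088),.138,.028),((.6435,.1155),.183,.020),((.6435,.1155),.008,.048),((.6305,-.088),.008,.048)]
overlay('side26',it,(260,110,440,250),4.4,'o6');overlay('scene26',it,(230,160,430,290),4,'o7')
E
```

```text
(no output)
```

View pics/o6.png

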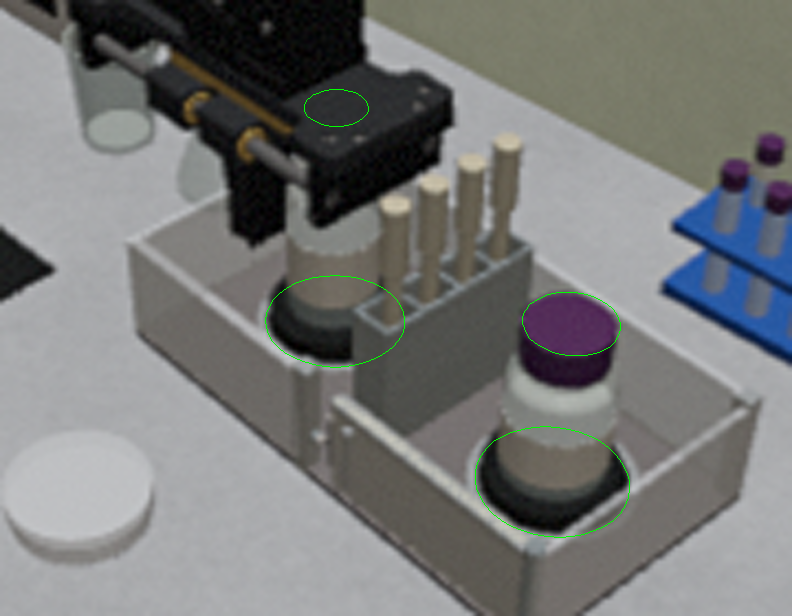

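View pics/o7.png

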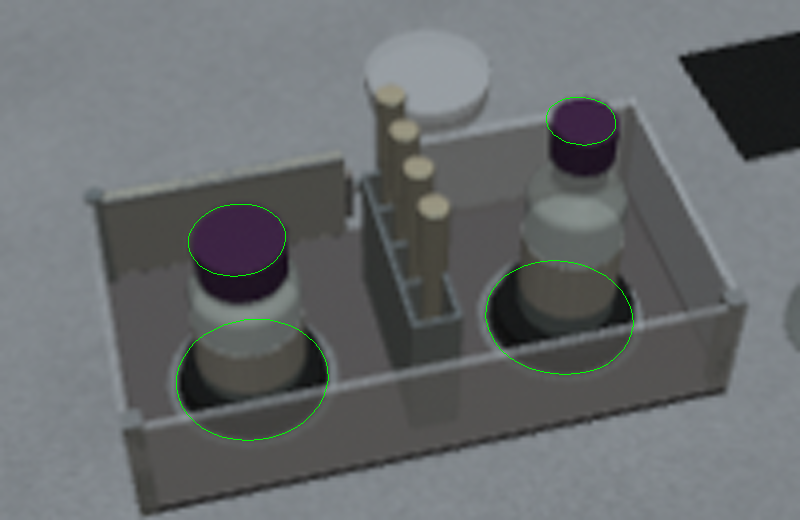

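View pics/scene26.png

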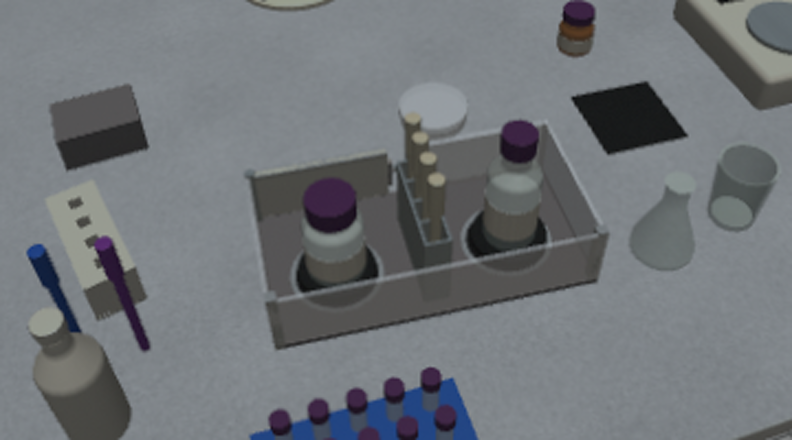

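```bash
python3 - <<'E'
from circ import *
p=[.6220,.0145,-.0639];h=np.array([.5197,-.1593])
k=7;x0,y0,x1,y1=245,185,345,235
a=np.load('pics/scene26.npz')['im'][:,:,::-1];a=cv2.resize(a[y0:y1,x0:x1],None,fx=k,fy=k,interpolation=cv2.INTER_CUBIC)
for th,col in ((0,(0,255,0)),(.05,(0,0,255))):
    t=p[2]+th; yd=np.array([-np.sin(t),np.cos(t)]);nx=np.array([np.cos(t),np.sin(t)])
    P=[np.r_[h-.004*nx,.085],np.r_[h-.004*nx+.165*yd,.085],np.r_[h+.004*nx+.165*yd,.085],np.r_[h+.004*nx,.085]]
    cv2.polylines(a,[((proj('scene26',P)-[x0,y0]+.5)*k).astype(int)],True,col,1)
cv2.imwrite('pics/g26.png',a)
E
```

```text
(no output)
```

View pics/g26.png

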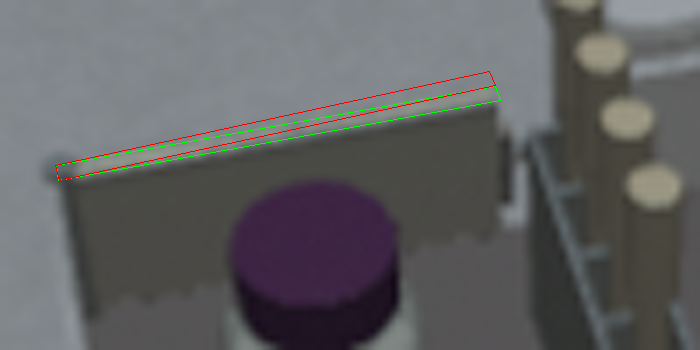

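The gate's top edge lies on the 0 rad outline, so it is shut. Handing in.

```bash
python3 -c "
from station import ticket
print(ticket.finish_job())"
```

```text
the job is handed in; nothing more can be done
None
```

I handed the job in at about 57 s of the 210 s: the bottles are swapped, all four rods are in the holder and the gate is shut.

- **Bottles:** The squat jar went to the mat first, then the tall bottle to the left dock, then the jar to the right dock. The jar was knocked about 3–4 cm aside while it stood on the mat, so I measured it again before picking it up. In the last pictures both bottles stand upright, with their caps within about 2 mm of the dock-centre outlines. In the side picture the gripper hid the tall bottle's cap, so that one rests on the scene picture alone.
- **Rods:** All four off-white rods came out of the drain and stand foot down, one per slot. I left the blue and purple look-alikes alone.
- **Gate:** The wrist force read about 9 N and then dropped to near zero, as expected when the catch snaps in. A further small push stayed at the same place with about 5 N, so the gate is against its stop. Its top edge lies on the 0 rad outline in the scene picture.
- **Bystanders:** The ones in the last pictures look unmoved; I did not measure their positions.

No check failed or disagreed. The first move call was refused because it left out some of the required keys, and nothing moved.

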